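# Check the balance, scoop up the dried reject dishes and weigh them

## Task

Clear the spring balance: stand the cup left on its pan upright on the round plaster bat; then check it: stand the brass check weight upright in the middle of the empty pan, let go so that it settles, and put the weight back upright in its tray. Then take the flat scoop by its blue grip, push every dried reject dish lying on the bench up against the steel upstand so that it rides onto the scoop, lift them all clear together and tip the scoop back so that they slide right back in it, well away from its lip. Set the loaded scoop gently and level in the middle of the balance pan (never driving the pan down to its stop) and leave it there; the dishes crumble, so never press on one with the fingers, and disturb nothing else on the bench.

Things in the scene. Friction and masses are not known exactly. Their poses are not given: they have to be found in the camera images.
- check_weight: Brass check weight, 0.5 kg: a cylinder 44 mm in diameter and 44 mm high, then a neck and a knob 26 mm in diameter, 66 mm high in all. Origin: centre of its underside, z up. At the start it stands in its tray.
- weight_tray: Fixed square wooden tray with blue felt for the check weight, 100 x 100 mm outside, walls 4 mm thick and 16 mm high; the weight stands on its floor 4 mm above the bench. Origin: centre of its underside. It may be on either side of the bench.
- pan_centre (a point): Centre of the upper face of the balance's square steel pan (200 x 200 mm, edges along this frame's x and y), 110 mm above the bench when empty; it moves with the pan. The green spring balance, 195 x 190 mm, is fixed to the bench, its dial towards the robot, left or right of the working area.
- balance_pan (a joint): How far the balance pan is pushed down, m: 0 empty, 0.025 at the stop; spring 800 N/m, damped (the check weight sinks it 6 mm, the empty scoop about 5 mm, each dish about 1 mm more).
- scoop: Flat smooth steel scoop, 0.4 kg, 185 x 166 mm. Origin: on the flat underside, x towards the lip, z up. Thin straight lip at x = +100 mm (1.2 mm thick, rising to the 3 mm thick floor at x = 75 mm); back wall at x = -85 mm, 45 mm high; side walls (160 mm apart inside) taper from 45 mm high at the back to nothing at x = 85 mm. Starts flat on the bench, lip away from the robot.
- scoop_grip (a point): Point on the centre line of the scoop's blue grip, at x = -5, y = 0, z = 90 mm in the scoop's frame, near the centre of mass. The grip is a level bar along the scoop's x, 22 mm wide, 24 mm high (z = 78 to 102 mm), from x = -91 to +34 mm, fixed to the back wall only, so that dishes pass below it. Dishes slide on the scoop when it is tipped 20 to 25 degrees.
- upstand: Fixed upright wall of smooth steel on the bench, 420 mm long in its y, 60 mm high, 6 mm thick. Origin: middle of the foot of its front face; its x axis points through the wall away from the robot, so dishes and scoop are pushed along +x against the face at x = 0. Behind it a flange 5 mm high reaches x = 56 mm.
- dish1: Cracked, dried reject dish, cream coloured, round, about 0.09 kg: 60 mm in diameter at the rim, 26 mm high, rounded, its flat foot 28 mm across. Origin: centre of its underside, z up. Lies on the bench in front of the upstand; two to four of the four dishes are present.
- dish2: Cracked, dried reject dish, cream coloured, round, about 0.09 kg: 60 mm in diameter at the rim, 26 mm high, rounded, its flat foot 28 mm across. Origin: centre of its underside, z up. Lies on the bench in front of the upstand; two to four of the four dishes are present.
- dish3: Cracked, dried reject dish, cream coloured, round, about 0.09 kg: 60 mm in diameter at the rim, 26 mm high, rounded, its flat foot 28 mm across. Origin: centre of its underside, z up. Lies on the bench in front of the upstand; two to four of the four dishes are present.
- dish4: Cracked, dried reject dish, cream coloured, round, about 0.09 kg: 60 mm in diameter at the rim, 26 mm high, rounded, its flat foot 28 mm across. Origin: centre of its underside, z up. Lies on the bench in front of the upstand; two to four of the four dishes are present.
- cup: Unglazed reddish cup without a handle, about 0.13 kg, 58 mm in diameter at the rim, narrower below, 75 mm high. Origin: centre of its underside, z up. Starts standing on the balance pan.
- bat: Fixed round white plaster bat on the bench, 116 mm in diameter, 20 mm thick, flat top, where the cup belongs; on the other side of the working area from the weight tray. Origin: centre of its underside.
- glaze_jar: Blue glaze jar with white cap, 68 mm in diameter, 95 mm high, on the far right; leave alone. Origin: centre of its underside.
- brush: Brush, 160 mm long, lying on the bench at the left; leave alone. Origin on its underside.

How it is judged:
On the way, in this order (a step that is already met when the one before it is completed fails the run):
1. the cup stands upright on the bat (its centre within 35 mm of the bat's), let go and at rest (horizontal distance between cup and bat below 0.035 m and z of cup in the frame of bat between 0.016 and 0.024 m and angle between cup's own z axis and vertical below 0.1 rad and contact force between the fingers and cup below 0.1 N and linear speed of cup below 0.02 m/s), for 0.2 s.
2. the check weight stands upright, let go and at rest, in the middle of the balance pan (within 25 mm) (horizontal distance between check_weight and pan_centre below 0.025 m and z of check_weight in the frame of pan_centre between -0.004 and 0.004 m and angle between check_weight's own z axis and vertical below 0.1 rad and contact force between the fingers and check_weight below 0.1 N and linear speed of check_weight below 0.02 m/s and value of joint balance_pan above 0.004 m), for 0.3 s.
3. the check weight is back in its tray, upright, let go and at rest (x of check_weight in the frame of weight_tray between -0.046 and 0.046 m and y of check_weight in the frame of weight_tray between -0.046 and 0.046 m and z of check_weight in the frame of weight_tray between -0.002 and 0.012 m and angle between check_weight's own z axis and vertical below 0.1 rad and contact force between the fingers and check_weight below 0.1 N and linear speed of check_weight below 0.02 m/s), for 0.2 s.
4. a dish is pushed against the upstand with the scoop ((contact force between each of upstand, scoop and dish1 above 0.3 N or contact force between each of upstand, scoop and dish2 above 0.3 N or contact force between each of upstand, scoop and dish3 above 0.3 N or contact force between each of upstand, scoop and dish4 above 0.3 N)).
5. all dishes are in the scoop, each dish's centre at least 55 mm behind the lip, and the scoop is lifted more than 40 mm clear of the bench (x of dish1 in the frame of scoop between -0.085 and 0.045 m and y of dish1 in the frame of scoop between -0.083 and 0.083 m and z of dish1 in the frame of scoop between -0.005 and 0.07 m and x of dish2 in the frame of scoop between -0.085 and 0.045 m and y of dish2 in the frame of scoop between -0.083 and 0.083 m and z of dish2 in the frame of scoop between -0.005 and 0.07 m and x of dish3 in the frame of scoop between -0.085 and 0.045 m and y of dish3 in the frame of scoop between -0.083 and 0.083 m and z of dish3 in the frame of scoop between -0.005 and 0.07 m and x of dish4 in the frame of scoop between -0.085 and 0.045 m and y of dish4 in the frame of scoop between -0.083 and 0.083 m and z of dish4 in the frame of scoop between -0.005 and 0.07 m and height (world z) of scoop above 0.04 m), for 0.3 s.
At the end, for the whole second after the job is handed in: The scoop stands level and still on the balance pan, its origin within 25 mm of the pan's centre, let go, with every dish lying inside it and the pan sunk by more than 3 mm; the check weight stands upright in its tray and the cup upright on the bat (within 35 mm of its centre) (all of step 1 and all of step 3 and horizontal distance between scoop and pan_centre below 0.025 m and z of scoop in the frame of pan_centre between -0.004 and 0.005 m and angle between scoop's own z axis and vertical below 0.05 rad and linear speed of scoop below 0.02 m/s and value of joint balance_pan above 0.003 m and contact force between the fingers and scoop below 0.1 N and x of dish1 in the frame of scoop between -0.085 and 0.095 m and y of dish1 in the frame of scoop between -0.083 and 0.083 m and z of dish1 in the frame of scoop between -0.005 and 0.07 m and x of dish2 in the frame of scoop between -0.085 and 0.095 m and y of dish2 in the frame of scoop between -0.083 and 0.083 m and z of dish2 in the frame of scoop between -0.005 and 0.07 m and x of dish3 in the frame of scoop between -0.085 and 0.095 m and y of dish3 in the frame of scoop between -0.083 and 0.083 m and z of dish3 in the frame of scoop between -0.005 and 0.07 m and x of dish4 in the frame of scoop between -0.085 and 0.095 m and y of dish4 in the frame of scoop between -0.083 and 0.083 m and z of dish4 in the frame of scoop between -0.005 and 0.07 m); the robot touches nothing.
It fails at once if another thing on the bench is moved more than 30 mm (distance of any of glaze_jar, brush from where it was at the start of the episode above 0.03 m).
It fails at once if the fingers press on a dish with more than 3 N (contact force between the fingers and dish1 above 3 N or contact force between the fingers and dish2 above 3 N or contact force between the fingers and dish3 above 3 N or contact force between the fingers and dish4 above 3 N).
It fails at once if a dish or the check weight falls to the floor (height (world z) of any of dish1, dish2, dish3, dish4, check_weight below -0.1 m).
It fails at once if the balance pan is driven down to its stop (value of joint balance_pan above 0.0235 m).
Of dish1, dish2, dish3, dish4 only 2 to 4 are there at a start; the rules pass over those that are not, and their reading is None.
At some moment in a run one of dish1, dish2, dish3, dish4, check_weight may be knocked a few centimetres aside while the robot is not near it.
It also fails if it takes over 208 s, if anything falls off the work surface, if the arm or the gripper's body presses on something with over 40 N, if the wrist force passes 120 N, or if a joint passes its speed limit or range.

## Robot

A 6-joint arm with a two-finger parallel gripper is mounted at the origin on the work surface. World frame = base frame: x ahead of the robot, y to its left, z up, the work surface at z = 0. Lengths are in m, angles in rad, forces in N, time in s.
With the tool pointing down it reaches from about 0.35 to 0.725 m from the base axis. Payload 4.3 kg.
Tool frame: the origin (TCP) lies at the very end of the fingers, on their centre line; the grasp point (between the pads) lies behind it (manip.tcp_to_grasp is the z of the grasp point in the tool frame, in m); z points along the fingers, y is the line along which they close (so a half turn about z gives the same grasp; the last joint's range is limited). The gripper opens to 85 mm and grips with 20 to 120 N. Pads are 22 mm wide; open, the fingers measure 114 mm over their backs; the gripper's body (76 mm by 85 mm) begins 54 mm behind the grasp point. The pads swing forward as they close: fully open they stand 13 mm farther back than shut.
Start: joints at [-1.324, 0.377, 0.081, 1.274, 0, 1.46], TCP at [0.201, -0.539, 0.231] pointing down, gripper open.
Joint ranges: [-2.72, 2.72], [-0.84, 1.66], [-1.02, 1.22], [-1.77, 2.12], [-1.37, 1.28], [-3.14, 3.14]. Speed limits (rad/s): [2.57, 2.57, 3.14, 3.14, 3.14, 3.14].

## Interface

Orientations are given as a 3x3 rotation matrix whose columns are the frame's x, y, z axes.
In Python, from cell import manip gives the robot as it stands.
- The arm moves only by the tool arm_command, never from a script. Its arguments are lists of equal length, an entry for each row: "linear": the shift along the world's x, y, z in m, a list of three; "twist": the turn, a rotation vector about the world's x, y, z in degrees, a list of three; "hand": the closure in counts, from 0 (fully open) to 255 (shut). In form: {"linear": [[tx, ty, tz], ...], "twist": [[wx, wy, wz], ...], "hand": [hand, ...]}. A call has exactly 8 rows; each row shifts and turns the commanded pose from where the row before left it; what a row does not reach is not made up. A row lasts 1/10 s, in which the tool goes at most 50 mm and 8.59 degrees, less where a joint would pass 70% of its speed; a pose out of reach is approached as far as the arm can. A call is refused whole if a number of a shift passes 0.05 or a number of a turn 8.59, either way. A call with a gripper value outside its range is refused whole. The fingers move at their own pace and stop on an object; "newtons" is the grip in N (left out, the last holds). Time passes only in rows, so rows that do not move let the fingers close, or fill a call up. It gives the time, the measured TCP pose, the force, the opening and the grip force at its end, in the units of the state.
- manip.observe(): the state, without advancing time (a new reading comes with each control period).
- manip.snapshot(name): name is "side" or "top"; returns (picture, depth): 384x512x3 uint8, blue, green, red; 384x512 float32, m along the optical axis (not along the pixel's ray), 0 where there is no reading.
- manip.camera_params(name): a dict with "K" (3x3 intrinsics, pixels), "k1" (the pictures are not rectified: a ray, as slopes to the right and down, at radius r is drawn at 1 + k1 r^2 times it, then the intrinsics apply), "R" (3x3) and "t" (3): a world point X has camera coordinates R X + t. Camera axes: x right, y down, z forward; pixel columns grow to the right and rows downward; lengths in m; the calibration is good to about 2 mm. A picture is of the moment at which its call begins. camera_params takes no time and is no camera call.
- manip.sign_off(): hands the job in; it is judged then, once.
The state is a dict: "t": time; "joints": joint angles; "dq": joint speeds; "joint_efforts": joint torques, N m; "tool_pos": TCP position; "eef_rot": TCP orientation; "ft_force": force on the tool from outside, world axes, zero at the start; "moment": the same for the moment, N m; "grip_width": finger opening in m; "gripper_force": force on a finger pad.
Only numpy, scipy, OpenCV 4.12 (cv2) and the standard library are available. Lean on these libraries where they do the work, as an engineer would, in place of code of your own. Each camera call takes 0.05 s, during which the arm holds its last target. There are 200 camera calls.

## Working session

There is one attempt and no reset: what is moved stays moved. The work goes in short steps, Python scripts to look and compute and a tool call to move; the robot and the scene stay as the last step left them, time stands still between calls to the robot, and variables do not carry over. Pictures are saved under pics/ and viewed, at most 14 in all, crops included, and the job is handed in when it is done.

Besides the shell and the picture viewer there is one more tool, called after ">>>" as name(argument=value, ...) on one line, values as JSON. arm_command: Moves the arm, as the interface text tells. Its arguments: {"type":"object","properties":{"linear":{"type":"array","items":{"type":"array","items":{"type":"number"}}},"twist":{"type":"array","items":{"type":"array","items":{"type":"number"}}},"hand":{"type":"array","items":{"type":"number"}},"newtons":{"type":"number"}},"required":["linear","twist","hand"]}

```bash
mkdir -p pics; ls; cat > h.py <<'E'
import numpy as np, cv2
from cell import manip
def snap(n,f=None):
    im,d=manip.snapshot(n)
    if f: cv2.imwrite('pics/'+f,im)
    return im,d
def pts(n,d):
    c=manip.camera_params(n);K=np.array(c['K'],float);k1=c['k1']
    h,w=d.shape;u,v=np.meshgrid(np.arange(w),np.arange(h))
    D=np.array([k1,0,0,0,0],float)
    p=cv2.undistortPoints(np.stack([u,v],-1).reshape(-1,1,2).astype(np.float64),K,D).reshape(h,w,2)
    P=np.dstack([p*d[...,None],d])
    P=(P-np.array(c['t']).ravel())@np.array(c['R'])
    P[d<=0]=np.nan
    return P
def st():
    o=manip.observe();print({k:np.round(o[k],4).tolist() for k in ['t','joints','tool_pos','eef_rot','ft_force','grip_width','gripper_force']})
E
python3 - <<'E'
from h import *
st();print(manip.tcp_to_grasp)
for n in ['top','side']:
    im,d=snap(n,n+'0.png');P=pts(n,d);np.savez('pics/'+n+'0.npz',im=im,P=P)
    c=manip.camera_params(n);print(n,-np.array(c['R']).T@np.array(c['t']).ravel(),(d>0).mean())
E
```

```text
pics
{'t': 0.0, 'joints': [-1.3243, 0.3781, 0.0796, 1.2744, -0.0, 1.4605], 'tool_pos': [0.2007, -0.5381, 0.2303], 'eef_rot': [[0.937, 0.3493, -0.0005], [0.3493, -0.937, 0.002], [0.0002, -0.002, -1.0]], 'ft_force': [0.472, 0.962, -0.8915], 'grip_width': 0.0857, 'gripper_force': 0.0}
-0.0187
top [0.42830475 0.00644429 1.25264136] 0.9962209065755209
side [0.03276169 0.53632056 0.92471462] 0.996002197265625
```

View pics/top0.png

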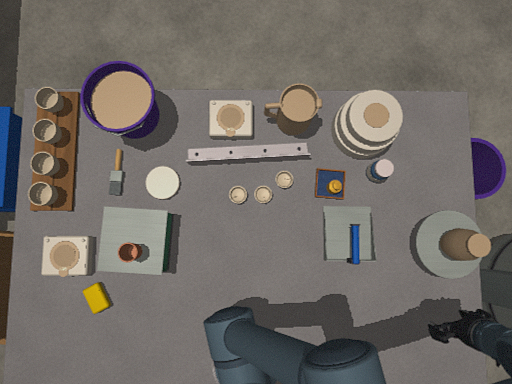

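View pics/side0.png

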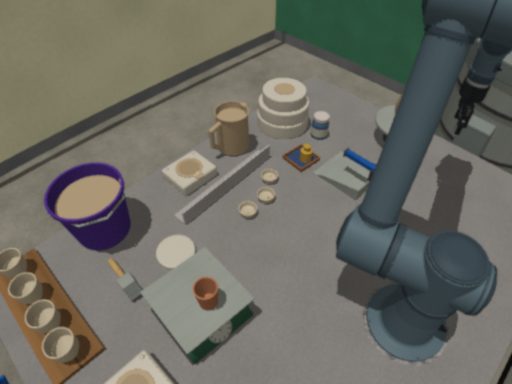

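Top view shows the pan around (135,240) with the cup at (130,253), and the bat at (162,183). Dishes are at (238,195), (263,195) and (284,180), so there are three. The upstand runs from (187,155) to (310,150), the weight tray is at (330,184), and the scoop is at (350,235) with its blue grip.

```bash
cat >> h.py <<'E'
def blob(P,m,zlo,zhi,box):
    x0,x1,y0,y1=box;u=np.zeros(m.shape,bool);u[y0:y1,x0:x1]=1
    q=P[m&u&(P[...,2]>zlo)&(P[...,2]<zhi)]
    return q
def rect(q):
    (c,s,a)=cv2.minAreaRect((q[:,:2]*1000).astype(np.float32)); return np.round(c,1),np.round(s,1),round(a,1),'z',np.round(np.nanmedian(q[:,2])*1000,1),len(q)
def circ(q):
    c,r=cv2.minEnclosingCircle((q[:,:2]*1000).astype(np.float32)); return np.round(c,1),round(r,1),'mean',np.round(np.nanmean(q,0)*1000,1),len(q)
E
python3 - <<'E'
from h import *
z=np.load('pics/top0.npz');im=z['im'];P=z['P'];A=np.ones(im.shape[:2],bool)
hsv=cv2.cvtColor(im,cv2.COLOR_BGR2HSV);H,S,V=hsv[...,0],hsv[...,1],hsv[...,2]
print('pan',rect(blob(P,S<60,.085,.125,(90,180,195,280))))
print('cup',circ(blob(P,A,.155,.22,(110,150,235,270))))
print('bat',circ(blob(P,A,.014,.03,(140,185,160,205))))
for b in [(225,251,182,208),(251,275,182,208),(272,298,167,193)]: print('dish',circ(blob(P,A,.012,.04,b)))
print('upst',rect(blob(P,A,.045,.07,(180,318,138,168))))
print('tray',rect(blob(P,A,.009,.022,(308,350,163,203))))
print('weight',circ(blob(P,A,.05,.08,(318,350,170,200))))
print('weightbody',circ(blob(P,A,.035,.08,(318,350,170,200))))
q=blob(P,(H>95)&(H<130)&(S>120),.07,.12,(335,370,215,270));print('grip',rect(q), q[:,2].max())
print('scoop',rect(blob(P,A,.001,.06,(315,378,200,268))))
z=np.load('pics/side0.npz');im=z['im'];P=z['P'];A=np.ones(im.shape[:2],bool)
print('side: pan',rect(blob(P,A,.1,.125,(135,260,245,350))),'cup',circ(blob(P,A,.165,.2,(190,225,270,312))))
for b in [(238,260,198,222),(254,278,184,206),(258,282,165,188)]: print('dish',circ(blob(P,A,.012,.04,b)))
print('upst',rect(blob(P,A,.05,.07,(170,280,140,225))))
E
```

```text
pan (array([407.8, 359.4]), array([202.1, 200.8]), 86.5, 'z', np.float64(106.8), 3765)
cup (array([374.7, 349.3]), 29.2, 'mean', array([373.8, 352.1, 174. ]), 178)
bat (array([602.6, 291.5]), 58.0, 'mean', array([602.9, 291.4,  18.3]), 830)
dish (array([561.8,  32.7]), 29.8, 'mean', array([564.2,  31.7,  20.2]), 105)
dish (array([562.8, -53.6]), 29.8, 'mean', array([565.5, -54.4,  20. ]), 107)
dish (array([ 615.3, -126.8]), 29.7, 'mean', array([ 618.4, -127.8,   21.1]), 103)
upst (array([684.4,  -2.9]), array([  8.1, 419.1]), 3.5, 'z', np.float64(57.0), 310)
tray (array([ 602.5, -287.7]), array([101.2, 100.3]), 85.0, 'z', np.float64(13.7), 170)
weight (array([ 586.5, -299.1]), 19.5, 'mean', array([ 588.8, -295.3,   63.3]), 62)
weightbody (array([ 589.1, -296. ]), 22.4, 'mean', array([ 587.4, -293.7,   54. ]), 136)
grip (array([ 395. , -342.1]), array([ 20.1, 116.7]), 89.5, 'z', np.float64(99.6), 264) 0.10641012843702258
scoop (array([ 430.6, -341.5]), array([217.4, 233.2]), 89.0, 'z', np.float64(3.3), 1743)
side: pan (array([410.9, 359.4]), array([201.1, 202.9]), 86.1, 'z', np.float64(108.9), 5597) cup (array([375.6, 349.2]), 29.4, 'mean', array([377.2, 348.7, 178.1]), 294)
dish (array([563.8,  18.4]), 44.4, 'mean', array([566.7,  30. ,  20. ]), 187)
dish (array([560.5, -37.3]), 45.7, 'mean', array([567.2, -54.7,  20.8]), 164)
dish (array([ 610.7, -110.9]), 46.2, 'mean', array([ 617.6, -125.6,   20.9]), 155)
upst (array([781. ,   2.8]), array([200.9, 418.4]), 3.5, 'z', np.float64(58.7), 534)
```

>>> arm_command(linear=[[0.035, 0.035, 0], [0.035, 0.035, 0], [0.035, 0.035, 0], [0.035, 0.035, 0], [0.035, 0.035, 0], [0.035, 0.035, 0], [0.035, 0.035, 0], [0.035, 0.035, 0]], twist=[[0, 0, 5], [0, 0, 5], [0, 0, 5], [0, 0, 5], [0, 0, 5], [0, 0, 5], [0, 0, 5], [0, 0, 5]], hand=[0, 0, 0, 0, 0, 0, 0, 0], newtons=25)

```text
t: 0.9
tool_pos: [0.4817, -0.257, 0.231]
eef_rot: [[0.49, 0.872, -0.001], [0.872, -0.49, 0.0], [-0.0, -0.001, -1.0]]
ft_force: [-0.3, -1.0, 0.2]
grip_width: 0.0854
gripper_force: 0.0
```

>>> arm_command(linear=[[0, 0.05, 0], [0, 0.05, 0], [0, 0.05, 0], [0, 0.05, 0], [0, 0.05, 0], [0, 0.05, 0], [0, 0.05, 0], [0, 0.05, 0]], twist=[[0, 0, 5], [0, 0, 5], [0, 0, 5], [0, 0, 5], [0, 0, 5], [0, 0, 5], [0, 0, 5], [0, 0, 5]], hand=[0, 0, 0, 0, 0, 0, 0, 0])

```text
t: 1.7
tool_pos: [0.4802, 0.1431, 0.2311]
eef_rot: [[-0.185, 0.983, -0.0], [0.983, 0.185, -0.0], [-0.0, -0.0, -1.0]]
ft_force: [0.7, 0.1, -0.1]
grip_width: 0.0853
gripper_force: 0.0
```

>>> arm_command(linear=[[-0.015, 0.03, 0], [-0.015, 0.03, 0], [-0.015, 0.03, 0], [-0.015, 0.03, 0], [-0.015, 0.03, 0], [-0.015, 0.03, 0], [-0.015, 0.03, 0], [0, 0, 0]], twist=[[0, 0, 5], [0, 0, 5], [0, 0, 5], [0, 0, 5], [0, 0, 5], [0, 0, 5], [0, 0, 5], [0, 0, 0]], hand=[0, 0, 0, 0, 0, 0, 0, 0])

```text
t: 2.5
tool_pos: [0.3738, 0.3538, 0.2308]
eef_rot: [[-0.717, 0.697, -0.001], [0.697, 0.717, 0.001], [0.001, -0.0, -1.0]]
ft_force: [1.3, -1.2, 0.2]
grip_width: 0.0857
gripper_force: 0.0
```

>>> arm_command(linear=[[0, -0.002, -0.015], [0, 0, -0.015], [0, 0, -0.015], [0, 0, -0.015], [0, 0, -0.014], [0, 0, -0.014], [0, 0, 0], [0, 0, 0]], twist=[[0, 0, 0], [0, 0, 0], [0, 0, 0], [0, 0, 0], [0, 0, 0], [0, 0, 0], [0, 0, 0], [0, 0, 0]], hand=[0, 0, 0, 0, 0, 0, 0, 0])

```text
t: 3.3
tool_pos: [0.3757, 0.3485, 0.1432]
eef_rot: [[-0.712, 0.702, -0.001], [0.702, 0.712, -0.001], [0.0, -0.001, -1.0]]
ft_force: [0.4, 0.7, 1.5]
grip_width: 0.0856
gripper_force: 0.0
```

>>> arm_command(linear=[[0, 0, 0], [0, 0, 0], [0, 0, 0], [0, 0, 0], [0, 0, 0], [0, 0, 0], [0, 0, 0], [0, 0, 0]], twist=[[0, 0, 0], [0, 0, 0], [0, 0, 0], [0, 0, 0], [0, 0, 0], [0, 0, 0], [0, 0, 0], [0, 0, 0]], hand=[120, 120, 120, 120, 120, 120, 120, 120], newtons=25)

```text
t: 4.1
tool_pos: [0.376, 0.3493, 0.1434]
eef_rot: [[-0.713, 0.702, 0.0], [0.702, 0.713, 0.0], [-0.0, 0.001, -1.0]]
ft_force: [1.6, 1.1, 1.0]
grip_width: 0.0565
gripper_force: 26.5
```

>>> arm_command(linear=[[0, 0, 0.01], [0, 0, 0.02], [0, 0, 0.02], [0.03, -0.008, 0], [0.04, -0.01, 0], [0.04, -0.01, 0], [0.04, -0.01, 0], [0.04, -0.01, 0]], twist=[[0, 0, 0], [0, 0, 0], [0, 0, 0], [0, 0, 0], [0, 0, 0], [0, 0, 0], [0, 0, 0], [0, 0, 0]], hand=[120, 120, 120, 120, 120, 120, 120, 120])

```text
t: 4.9
tool_pos: [0.5666, 0.3003, 0.1933]
eef_rot: [[-0.713, 0.702, -0.001], [0.702, 0.713, -0.001], [0.001, -0.001, -1.0]]
ft_force: [0.5, -0.1, -1.1]
grip_width: 0.0566
gripper_force: 27.0
```

>>> arm_command(linear=[[0.03, -0.01, 0], [0.007, 0, -0.02], [0, 0, -0.03], [0, 0, -0.03], [0, 0, -0.02], [0, 0, -0.02], [0, 0, -0.012], [0, 0, 0]], twist=[[0, 0, 0], [0, 0, 0], [0, 0, 0], [0, 0, 0], [0, 0, 0], [0, 0, 0], [0, 0, 0], [0, 0, 0]], hand=[120, 120, 120, 120, 120, 120, 120, 120])

```text
t: 5.7
tool_pos: [0.6008, 0.2904, 0.0591]
eef_rot: [[-0.713, 0.702, -0.005], [0.702, 0.713, -0.002], [0.002, -0.005, -1.0]]
ft_force: [-0.7, -0.1, -0.4]
grip_width: 0.0566
gripper_force: 27.1
```

>>> arm_command(linear=[[0, 0, -0.001], [0, 0, -0.001], [0, 0, -0.001], [0, 0, 0], [0, 0, 0], [0, 0, 0], [0, 0, 0], [0, 0, 0]], twist=[[0, 0, 0], [0, 0, 0], [0, 0, 0], [0, 0, 0], [0, 0, 0], [0, 0, 0], [0, 0, 0], [0, 0, 0]], hand=[120, 120, 120, 120, 120, 120, 120, 120])

```text
t: 6.5
tool_pos: [0.6028, 0.2912, 0.0583]
eef_rot: [[-0.713, 0.702, 0.0], [0.702, 0.713, 0.0], [-0.0, 0.0, -1.0]]
ft_force: [-0.1, 0.3, -1.8]
grip_width: 0.0563
gripper_force: 27.1
```

>>> arm_command(linear=[[0, 0, -0.001], [0, 0, -0.001], [0, 0, 0], [0, 0, 0], [0, 0, 0], [0, 0, 0], [0, 0, 0], [0, 0, 0]], twist=[[0, 0, 0], [0, 0, 0], [0, 0, 0], [0, 0, 0], [0, 0, 0], [0, 0, 0], [0, 0, 0], [0, 0, 0]], hand=[120, 120, 120, 120, 120, 120, 120, 120])

```text
t: 7.3
tool_pos: [0.603, 0.2912, 0.0565]
eef_rot: [[-0.713, 0.702, 0.0], [0.702, 0.713, 0.0], [-0.0, 0.0, -1.0]]
ft_force: [-0.1, -0.4, 1.7]
grip_width: 0.0565
gripper_force: 27.2
```

>>> arm_command(linear=[[0, 0, -0.001], [0, 0, 0], [0, 0, 0], [0, 0, 0], [0, 0, 0], [0, 0, 0], [0, 0, 0], [0, 0, 0]], twist=[[0, 0, 0], [0, 0, 0], [0, 0, 0], [0, 0, 0], [0, 0, 0], [0, 0, 0], [0, 0, 0], [0, 0, 0]], hand=[120, 120, 70, 60, 40, 0, 0, 0])

```text
t: 8.1
tool_pos: [0.6028, 0.2912, 0.0552]
eef_rot: [[-0.713, 0.702, -0.0], [0.702, 0.713, 0.0], [0.0, -0.0, -1.0]]
ft_force: [-0.2, -0.4, -0.6]
grip_width: 0.0853
gripper_force: 0.0
```

>>> arm_command(linear=[[0, 0, 0.01], [0, 0, 0.03], [0, 0, 0.04], [0, 0, 0.04], [0, 0, 0.02], [0, 0, 0], [0, 0, 0], [0, 0, 0]], twist=[[0, 0, 0], [0, 0, 0], [0, 0, 0], [0, 0, 0], [0, 0, 0], [0, 0, 0], [0, 0, 0], [0, 0, 0]], hand=[0, 0, 0, 0, 0, 0, 0, 0])

```text
t: 8.9
tool_pos: [0.6019, 0.2908, 0.1937]
eef_rot: [[-0.713, 0.702, -0.003], [0.702, 0.713, -0.001], [0.001, -0.003, -1.0]]
ft_force: [0.2, 0.3, -0.5]
grip_width: 0.0856
gripper_force: 0.0
```

```bash
python3 - <<'E'
from h import *
st()
im,d=snap('top','t1.png');P=pts('top',d);A=np.ones(d.shape,bool)
im2,d2=snap('side','s1.png');P2=pts('side',d2)
print('cup side',circ(blob(P2,A,.085,.11,(150,210,210,270))))
q=P2[(P2[...,2]>.08)&(P2[...,2]<.11)&(abs(P2[...,0]-.6)<.05)&(abs(P2[...,1]-.29)<.05)];print(q.mean(0),len(q))
print('weightbody',circ(blob(P,A,.035,.08,(318,350,170,200))))
print('tray',rect(blob(P,A,.009,.022,(308,350,163,203))))
h=np.hstack([im[130:330,80:390],im2[130:330,100:410]]);cv2.imwrite('pics/c1.png',h)
E
```

```text
{'t': 8.9, 'joints': [0.3553, 0.5914, 0.3256, 1.3078, 0.0, 1.133], 'tool_pos': [0.6019, 0.2908, 0.1937], 'eef_rot': [[-0.7125, 0.7016, -0.0026], [0.7016, 0.7125, -0.001], [0.0012, -0.0025, -1.0]], 'ft_force': [0.1594, 0.2612, -0.5211], 'grip_width': 0.0856, 'gripper_force': 0.0}
cup side (array([537.6, 292.4]), 93.8, 'mean', array([535.3, 291.8, 101.6]), 319)
[0.60267608 0.29081982 0.08993029] 180
weightbody (array([ 589.1, -296.3]), 22.1, 'mean', array([ 587.2, -293.4,   53.8]), 139)
tray (array([ 602.4, -287.7]), array([101.3, 100.6]), 84.9, 'z', np.float64(13.8), 171)
```

View pics/c1.png

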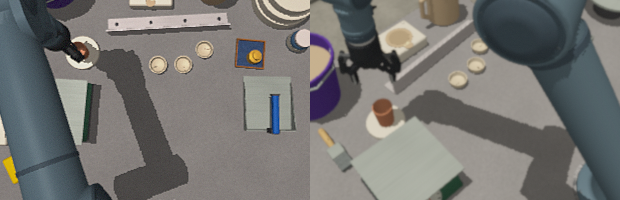

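>>> arm_command(linear=[[-0.002, -0.048, 0], [-0.002, -0.049, 0], [-0.002, -0.049, 0], [-0.002, -0.049, 0], [-0.002, -0.049, 0], [-0.002, -0.049, 0], [-0.002, -0.049, 0], [0, -0.049, 0]], twist=[[0, 0, 0], [0, 0, 0], [0, 0, 0], [0, 0, 0], [0, 0, 0], [0, 0, 0], [0, 0, 0], [0, 0, 0]], hand=[0, 0, 0, 0, 0, 0, 0, 0])

```text
t: 9.8
tool_pos: [0.5875, -0.1015, 0.1942]
eef_rot: [[-0.713, 0.702, -0.002], [0.702, 0.713, 0.001], [0.002, -0.001, -1.0]]
ft_force: [0.7, -0.3, 0.6]
grip_width: 0.0856
gripper_force: 0.0
```

>>> arm_command(linear=[[0, -0.049, 0], [0, -0.049, 0], [0, -0.049, 0], [0, -0.049, 0], [0, 0, -0.03], [0, 0, -0.03], [0, 0, 0], [0, 0, 0]], twist=[[0, 0, 0], [0, 0, 0], [0, 0, 0], [0, 0, 0], [0, 0, 0], [0, 0, 0], [0, 0, 0], [0, 0, 0]], hand=[0, 0, 0, 0, 0, 0, 0, 0])

```text
t: 10.6
tool_pos: [0.5878, -0.295, 0.1343]
eef_rot: [[-0.713, 0.701, -0.003], [0.701, 0.713, 0.002], [0.003, -0.001, -1.0]]
ft_force: [-0.1, -0.3, 0.4]
grip_width: 0.0854
gripper_force: 0.0
```

```bash
python3 - <<'E'
from h import *
st()
E
```

```text
{'t': 10.6, 'joints': [-0.5616, 0.5886, 0.1667, 1.1524, 0.0001, 0.2159], 'tool_pos': [0.5878, -0.295, 0.1343], 'eef_rot': [[-0.7127, 0.7015, -0.0029], [0.7015, 0.7127, 0.002], [0.0035, -0.0007, -1.0]], 'ft_force': [-0.0718, -0.2587, 0.3668], 'grip_width': 0.0854, 'gripper_force': 0.0}
```

>>> arm_command(linear=[[0, 0, -0.02], [0, 0, -0.02], [0, 0, -0.02], [0, 0, -0.02], [0, 0, -0.02], [0, 0, -0.011], [0, 0, 0], [0, 0, 0]], twist=[[0, 0, 0], [0, 0, 0], [0, 0, 0], [0, 0, 0], [0, 0, 0], [0, 0, 0], [0, 0, 0], [0, 0, 0]], hand=[0, 0, 0, 0, 0, 0, 0, 0])

```text
t: 11.4
tool_pos: [0.5897, -0.2961, 0.0257]
eef_rot: [[-0.713, 0.701, 0.002], [0.701, 0.713, -0.001], [-0.002, 0.0, -1.0]]
ft_force: [0.2, -0.3, 1.0]
grip_width: 0.0856
gripper_force: 0.0
```

>>> arm_command(linear=[[0, 0, 0], [0, 0, 0], [0, 0, 0], [0, 0, 0], [0, 0, 0], [0, 0, 0], [0, 0, 0], [0, 0, 0]], twist=[[0, 0, 0], [0, 0, 0], [0, 0, 0], [0, 0, 0], [0, 0, 0], [0, 0, 0], [0, 0, 0], [0, 0, 0]], hand=[160, 160, 160, 160, 160, 160, 160, 160], newtons=50)

```text
t: 12.2
tool_pos: [0.59, -0.296, 0.0257]
eef_rot: [[-0.713, 0.701, 0.003], [0.701, 0.713, -0.0], [-0.002, 0.002, -1.0]]
ft_force: [0.8, 1.5, 6.4]
grip_width: 0.0419
gripper_force: 52.2
```

>>> arm_command(linear=[[0, 0, 0.01], [0, 0, 0.03], [0, 0, 0.04], [0, 0, 0.045], [0, 0, 0.04], [0, 0, 0], [-0.006, 0.02, 0], [-0.01, 0.035, 0]], twist=[[0, 0, 0], [0, 0, 0], [0, 0, 0], [0, 0, 0], [0, 0, 0], [0, 0, 0], [0, 0, 0], [0, 0, 0]], hand=[160, 160, 160, 160, 160, 160, 160, 160])

```text
t: 13.0
tool_pos: [0.5719, -0.242, 0.187]
eef_rot: [[-0.71, 0.704, -0.002], [0.704, 0.71, 0.0], [0.002, -0.002, -1.0]]
ft_force: [0.7, 0.1, -4.6]
grip_width: 0.0418
gripper_force: 52.1
```

>>> arm_command(linear=[[-0.012, 0.045, 0], [-0.012, 0.045, 0], [-0.012, 0.045, 0], [-0.012, 0.045, 0], [-0.012, 0.045, 0], [-0.012, 0.045, 0], [-0.012, 0.045, 0], [-0.012, 0.045, 0]], twist=[[0, 0, 0], [0, 0, 0], [0, 0, 0], [0, 0, 0], [0, 0, 0], [0, 0, 0], [0, 0, 0], [0, 0, 0]], hand=[160, 160, 160, 160, 160, 160, 160, 160])

```text
t: 13.8
tool_pos: [0.4742, 0.1204, 0.1872]
eef_rot: [[-0.712, 0.702, -0.004], [0.702, 0.712, -0.001], [0.002, -0.003, -1.0]]
ft_force: [1.5, 0.3, -5.1]
grip_width: 0.042
gripper_force: 52.1
```

>>> arm_command(linear=[[-0.012, 0.045, 0], [-0.012, 0.045, 0], [-0.012, 0.045, 0], [-0.012, 0.045, 0], [-0.012, 0.04, 0], [-0.009, 0.02, 0], [0, 0, 0], [0, 0, 0]], twist=[[0, 0, 0], [0, 0, 0], [0, 0, 0], [0, 0, 0], [0, 0, 0], [0, 0, 0], [0, 0, 0], [0, 0, 0]], hand=[160, 160, 160, 160, 160, 160, 160, 160])

```text
t: 14.6
tool_pos: [0.4065, 0.3583, 0.1873]
eef_rot: [[-0.713, 0.701, -0.003], [0.701, 0.713, -0.003], [-0.0, -0.004, -1.0]]
ft_force: [0.6, 0.2, -3.8]
grip_width: 0.042
gripper_force: 52.2
```

>>> arm_command(linear=[[0.002, 0, -0.01], [0, 0, -0.015], [0, 0, -0.012], [0, 0, -0.01], [0, 0, -0.005], [0, 0, -0.003], [0, 0, -0.002], [0, 0, -0.002]], twist=[[0, 0, 0], [0, 0, 0], [0, 0, 0], [0, 0, 0], [0, 0, 0], [0, 0, 0], [0, 0, 0], [0, 0, 0]], hand=[160, 160, 160, 160, 160, 160, 160, 160])

```text
t: 15.4
tool_pos: [0.4102, 0.3594, 0.1307]
eef_rot: [[-0.713, 0.702, 0.001], [0.702, 0.713, 0.001], [-0.0, 0.001, -1.0]]
ft_force: [-1.1, -0.6, -3.1]
grip_width: 0.042
gripper_force: 52.3
```

>>> arm_command(linear=[[0, 0, -0.001], [0, 0, -0.001], [0, 0, -0.001], [0, 0, 0], [0, 0, 0], [0, 0, 0], [0, 0, 0], [0, 0, 0]], twist=[[0, 0, 0], [0, 0, 0], [0, 0, 0], [0, 0, 0], [0, 0, 0], [0, 0, 0], [0, 0, 0], [0, 0, 0]], hand=[160, 160, 160, 160, 160, 160, 160, 160])

```text
t: 16.2
tool_pos: [0.4102, 0.3594, 0.1276]
eef_rot: [[-0.713, 0.702, 0.001], [0.702, 0.713, 0.001], [-0.0, 0.001, -1.0]]
ft_force: [1.1, -0.2, -2.1]
grip_width: 0.042
gripper_force: 52.5
```

Force is dropping as the pan takes load. Release, wait, regrip.

>>> arm_command(linear=[[0, 0, -0.001], [0, 0, -0.001], [0, 0, 0], [0, 0, 0], [0, 0, 0], [0, 0, 0], [0, 0, 0], [0, 0, 0]], twist=[[0, 0, 0], [0, 0, 0], [0, 0, 0], [0, 0, 0], [0, 0, 0], [0, 0, 0], [0, 0, 0], [0, 0, 0]], hand=[160, 160, 110, 100, 80, 40, 0, 0])

```text
t: 17.0
tool_pos: [0.4098, 0.3592, 0.1253]
eef_rot: [[-0.713, 0.702, 0.0], [0.702, 0.713, 0.0], [0.0, 0.0, -1.0]]
ft_force: [-0.3, -0.1, -0.2]
grip_width: 0.0848
gripper_force: 0.0
```

>>> arm_command(linear=[[0, 0, 0], [0, 0, 0], [0, 0, 0], [0, 0, 0], [0, 0, 0], [0, 0, 0], [0, 0, 0], [0, 0, 0]], twist=[[0, 0, 0], [0, 0, 0], [0, 0, 0], [0, 0, 0], [0, 0, 0], [0, 0, 0], [0, 0, 0], [0, 0, 0]], hand=[0, 0, 0, 0, 0, 0, 0, 0])

```text
t: 17.8
tool_pos: [0.4098, 0.3592, 0.1253]
eef_rot: [[-0.713, 0.702, 0.0], [0.702, 0.713, 0.0], [0.0, 0.0, -1.0]]
ft_force: [-0.1, -0.5, 0.3]
grip_width: 0.0855
gripper_force: 0.0
```

```bash
python3 - <<'E'
from h import *
im,d=snap('side');P=pts('side',d)
n=(abs(P[...,0]-.409)<.11)&(abs(P[...,1]-.359)<.11)&(P[...,2]>.085)
hs=cv2.cvtColor(im,cv2.COLOR_BGR2HSV)
q=P[n&(hs[...,0]>15)&(hs[...,0]<32)&(hs[...,1]>140)];print('brass',len(q),np.nanmean(q,0) if len(q) else 0, np.ptp(q,0))
q=P[n&(P[...,2]<.115)];print('pan z',np.median(q[:,2]))
cv2.imwrite('pics/w.png',cv2.resize(im[180:384,80:330],None,fx=2.4,fy=2.4))
E
```

```text
brass 315 [0.40036949 0.3619864  0.1489488 ] [0.03811088 0.04091345 0.08705276]
pan z 0.10409706929670115
```

View pics/w.png

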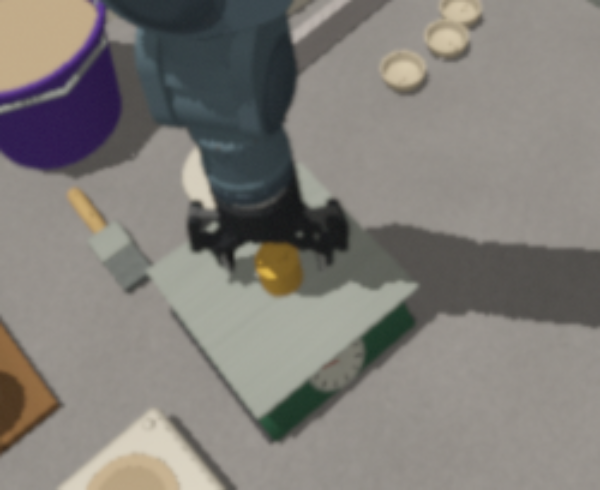

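>>> arm_command(linear=[[0, 0, 0], [0, 0, 0], [0, 0, 0], [0, 0, 0], [0, 0, 0], [0, 0, 0], [0, 0, 0], [0, 0, 0]], twist=[[0, 0, 0], [0, 0, 0], [0, 0, 0], [0, 0, 0], [0, 0, 0], [0, 0, 0], [0, 0, 0], [0, 0, 0]], hand=[160, 160, 160, 160, 160, 160, 160, 160], newtons=50)

```text
t: 18.65
tool_pos: [0.4099, 0.3593, 0.1254]
eef_rot: [[-0.713, 0.702, 0.0], [0.702, 0.713, 0.0], [0.0, 0.0, -1.0]]
ft_force: [0.1, 0.8, -0.1]
grip_width: 0.0418
gripper_force: 54.5
```

>>> arm_command(linear=[[0, 0, 0.01], [0, 0, 0.02], [0, 0, 0.03], [0, 0, 0], [0.006, -0.02, 0], [0.012, -0.042, 0], [0.013, -0.045, 0], [0.013, -0.045, 0]], twist=[[0, 0, 0], [0, 0, 0], [0, 0, 0], [0, 0, 0], [0, 0, 0], [0, 0, 0], [0, 0, 0], [0, 0, 0]], hand=[160, 160, 160, 160, 160, 160, 160, 160])

```text
t: 19.45
tool_pos: [0.4529, 0.2055, 0.1837]
eef_rot: [[-0.713, 0.701, -0.002], [0.701, 0.713, -0.001], [0.001, -0.002, -1.0]]
ft_force: [2.2, 0.2, -5.0]
grip_width: 0.0418
gripper_force: 54.0
```

>>> arm_command(linear=[[0.013, -0.045, 0], [0.013, -0.045, 0], [0.013, -0.045, 0], [0.013, -0.045, 0], [0.013, -0.045, 0], [0.013, -0.045, 0], [0.013, -0.045, 0], [0.013, -0.045, 0]], twist=[[0, 0, 0], [0, 0, 0], [0, 0, 0], [0, 0, 0], [0, 0, 0], [0, 0, 0], [0, 0, 0], [0, 0, 0]], hand=[160, 160, 160, 160, 160, 160, 160, 160])

```text
t: 20.25
tool_pos: [0.557, -0.1544, 0.1835]
eef_rot: [[-0.712, 0.702, -0.002], [0.702, 0.712, 0.001], [0.003, -0.001, -1.0]]
ft_force: [0.2, 0.3, -4.9]
grip_width: 0.0417
gripper_force: 54.0
```

>>> arm_command(linear=[[0.013, -0.045, 0], [0.013, -0.045, 0], [0.013, -0.035, 0], [0.006, -0.01, 0], [0, 0, 0], [0, 0, 0], [0, 0, 0], [0, 0, 0]], twist=[[0, 0, 0], [0, 0, 0], [0, 0, 0], [0, 0, 0], [0, 0, 0], [0, 0, 0], [0, 0, 0], [0, 0, 0]], hand=[160, 160, 160, 160, 160, 160, 160, 160])

```text
t: 21.05
tool_pos: [0.6025, -0.2865, 0.1852]
eef_rot: [[-0.713, 0.701, -0.001], [0.701, 0.713, 0.001], [0.001, -0.0, -1.0]]
ft_force: [-0.0, -0.7, -4.8]
grip_width: 0.0419
gripper_force: 54.0
```

>>> arm_command(linear=[[0, 0, -0.02], [0, 0, -0.03], [0, 0, -0.03], [0, 0, -0.03], [0, 0, -0.02], [0, 0, -0.015], [0, 0, -0.01], [0, 0, 0]], twist=[[0, 0, 0], [0, 0, 0], [0, 0, 0], [0, 0, 0], [0, 0, 0], [0, 0, 0], [0, 0, 0], [0, 0, 0]], hand=[160, 160, 160, 160, 160, 160, 160, 160])

```text
t: 21.85
tool_pos: [0.6017, -0.2866, 0.0289]
eef_rot: [[-0.713, 0.701, -0.002], [0.701, 0.713, 0.002], [0.003, -0.001, -1.0]]
ft_force: [0.0, 0.9, -5.4]
grip_width: 0.0418
gripper_force: 53.9
```

>>> arm_command(linear=[[0, 0, -0.001], [0, 0, -0.001], [0, 0, -0.001], [0, 0, 0], [0, 0, 0], [0, 0, 0], [0, 0, 0], [0, 0, 0]], twist=[[0, 0, 0], [0, 0, 0], [0, 0, 0], [0, 0, 0], [0, 0, 0], [0, 0, 0], [0, 0, 0], [0, 0, 0]], hand=[160, 160, 160, 160, 160, 160, 160, 160])

```text
t: 22.65
tool_pos: [0.6028, -0.2879, 0.0273]
eef_rot: [[-0.713, 0.702, 0.0], [0.702, 0.713, 0.0], [0.0, 0.0, -1.0]]
ft_force: [-0.8, -0.0, -5.4]
grip_width: 0.0422
gripper_force: 54.0
```

>>> arm_command(linear=[[0, 0, -0.001], [0, 0, -0.001], [0, 0, 0], [0, 0, 0], [0, 0, 0], [0, 0, 0], [0, 0, 0], [0, 0, 0]], twist=[[0, 0, 0], [0, 0, 0], [0, 0, 0], [0, 0, 0], [0, 0, 0], [0, 0, 0], [0, 0, 0], [0, 0, 0]], hand=[160, 160, 160, 160, 160, 160, 160, 160])

```text
t: 23.45
tool_pos: [0.603, -0.2879, 0.0262]
eef_rot: [[-0.713, 0.702, 0.001], [0.702, 0.713, -0.0], [-0.001, 0.0, -1.0]]
ft_force: [-2.5, 1.9, 5.6]
grip_width: 0.0419
gripper_force: 55.0
```

>>> arm_command(linear=[[0, 0, 0], [0, 0, 0], [0, 0, 0], [0, 0, 0], [0, 0, 0], [0, 0, 0], [0, 0, 0], [0, 0, 0]], twist=[[0, 0, 0], [0, 0, 0], [0, 0, 0], [0, 0, 0], [0, 0, 0], [0, 0, 0], [0, 0, 0], [0, 0, 0]], hand=[110, 90, 60, 20, 0, 0, 0, 0])

```text
t: 24.25
tool_pos: [0.6029, -0.2878, 0.0253]
eef_rot: [[-0.713, 0.702, 0.0], [0.702, 0.713, 0.0], [0.0, 0.0, -1.0]]
ft_force: [0.3, 0.6, -0.2]
grip_width: 0.0856
gripper_force: 0.0
```

>>> arm_command(linear=[[0, 0, 0.01], [0, 0, 0.03], [0, 0, 0.04], [0, 0, 0.04], [0, 0, 0.04], [0, 0, 0.04], [0, 0, 0], [0, 0, 0]], twist=[[0, 0, 0], [0, 0, 0], [0, 0, 0], [0, 0, 0], [0, 0, 5], [0, 0, 8], [0, 0, 8], [0, 0, 8]], hand=[0, 0, 0, 0, 0, 0, 0, 0])

```text
t: 25.05
tool_pos: [0.604, -0.2885, 0.2288]
eef_rot: [[-0.965, 0.263, 0.005], [0.263, 0.965, -0.003], [-0.005, -0.001, -1.0]]
ft_force: [-0.6, 0.9, -1.8]
grip_width: 0.0854
gripper_force: 0.0
```

```bash
python3 - <<'E'
from h import *
st()
im,d=snap('top','t2.png');P=pts('top',d);A=np.ones(d.shape,bool)
hsv=cv2.cvtColor(im,cv2.COLOR_BGR2HSV);H,S,V=hsv[...,0],hsv[...,1],hsv[...,2]
im2,d2=snap('side','s2.png');P2=pts('side',d2)
for b in [(225,251,182,208),(251,275,182,208),(272,298,167,193)]: print('dish',circ(blob(P,A,.012,.04,b)))
hs=cv2.cvtColor(im2,cv2.COLOR_BGR2HSV)
q=P2[(abs(P2[...,0]-.602)<.06)&(abs(P2[...,1]+.288)<.06)&(hs[...,0]>15)&(hs[...,0]<32)&(hs[...,1]>140)&(P2[...,2]>.02)&(P2[...,2]<.1)];print('brass',len(q),q.mean(0) if len(q) else 0,q[:,2].max() if len(q) else 0)
b=(335,370,215,275)
for nm,I,X,h,bx in [('top',im,P,hsv,b),('side',im2,P2,hs,(330,385,140,180))]:
    q=blob(X,(h[...,0]>95)&(h[...,0]<130)&(h[...,1]>120),.085,.12,bx)
    if len(q)>30: print(nm,'grip',rect(q),q[:,0].min(),q[:,0].max())
for z0,z1 in [(.001,.008),(.012,.05)]:
    q=blob(P,A,z0,z1,(315,378,200,268));print('scoop',z0,rect(q),np.percentile(q,[1,99],axis=0).round(3).tolist())
cv2.imwrite('pics/c2.png',np.hstack([cv2.resize(im[140:290,220:400],None,fx=2.2,fy=2.2),cv2.resize(im2[110:260,220:400],None,fx=2.2,fy=2.2)]))
E
```

```text
{'t': 25.05, 'joints': [-0.5404, 0.5818, 0.3992, 1.3827, 0.0, -0.2746], 'tool_pos': [0.604, -0.2885, 0.2288], 'eef_rot': [[-0.9649, 0.2626, 0.0047], [0.2626, 0.9649, -0.0028], [-0.0053, -0.0015, -1.0]], 'ft_force': [-0.5974, 0.9085, -1.7718], 'grip_width': 0.0854, 'gripper_force': 0.0}
dish (array([561.5,  32.7]), 29.7, 'mean', array([564.4,  32.7,  20.3]), 104)
dish (array([572.2, -60.2]), 45.6, 'mean', array([566.9, -57.9,  20.3]), 144)
dish (array([ 588.9, -107.7]), 28.4, 'mean', array([ 594.5, -113.3,   19.7]), 66)
brass 142 [ 0.59617292 -0.28045387  0.04663377] 0.07440825732183744
scoop 0.001 (array([ 448.4, -280. ]), array([104.1, 199.3]), 83.5, 'z', np.float64(2.3), 292) [[0.36, -0.337, 0.001], [0.545, -0.232, 0.007]]
scoop 0.012 (array([ 441.4, -263.9]), array([ 4.8, 81.3]), 89.6, 'z', np.float64(21.8), 34) [[0.402, -0.266, 0.013], [0.481, -0.261, 0.033]]
```

View pics/c2.png

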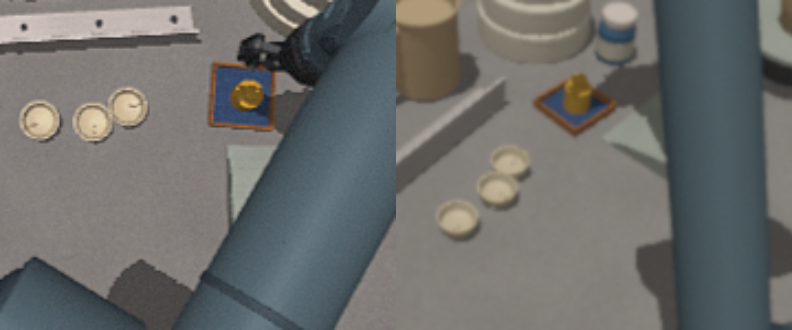

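The weight stands in its tray. The third dish was knocked to about (0.585, -0.110). The dishes now spread 205 mm, wider than the scoop, so I'll take them in two passes. Next I'll refine the scoop pose.

```bash
python3 - <<'E'
from h import *
z=np.load('pics/top0.npz');im=z['im'];P=z['P']
hsv=cv2.cvtColor(im,cv2.COLOR_BGR2HSV);H,S,V=[hsv[...,i].astype(int) for i in range(3)]
q=blob(P,(H>95)&(H<130)&(S>120),.09,.11,(335,370,210,275));print(q.min(0),q.max(0))
print('floor col',hsv[215,340],hsv[215,330],'bench',hsv[290,280],hsv[215,310])
m=(abs(H-int(hsv[215,335,0]))<12)&(S>int(hsv[290,280,1])+8)&(V>130)
m=cv2.morphologyEx(m.astype(np.uint8),cv2.MORPH_OPEN,np.ones((3,3)))>0
q=blob(P,m,-.01,.012,(315,382,200,268));print(rect(q),np.percentile(q,[0,1,99,100],axis=0).round(4).tolist())
z2=cv2.imread('pics/t2.png')
E
```

```text
[ 0.3367024  -0.35265141  0.09011181] [ 0.45334626 -0.33240602  0.10641013]
floor col [ 41  14 143] [ 34  14 146] bench [ 14  23 123] [  7  19 123]
  return np.nanmean(a, axis, out=out, keepdims=keepdims)
Traceback (most recent call last):
IndexError: index -1 is out of bounds for axis 0 with size 0
```

>>> arm_command(linear=[[-0.02, -0.006, 0], [-0.025, -0.007, 0], [-0.025, -0.007, 0], [-0.025, -0.007, 0], [-0.025, -0.007, 0], [-0.025, -0.007, 0], [-0.02, -0.007, 0], [-0.02, -0.005, 0]], twist=[[0, 0, 2], [0, 0, 2], [0, 0, 2], [0, 0, 2], [0, 0, 2], [0, 0, 2], [0, 0, 2], [0, 0, 1]], hand=[0, 0, 0, 0, 0, 0, 0, 0])

```text
t: 25.95
tool_pos: [0.4167, -0.341, 0.2255]
eef_rot: [[-1.0, 0.013, -0.0], [0.013, 1.0, 0.0], [0.0, 0.0, -1.0]]
ft_force: [-0.1, -0.3, 0.1]
grip_width: 0.0855
gripper_force: 0.0
```

```bash
python3 - <<'E'
from h import *
z=np.load('pics/top0.npz');im=z['im'];P=z['P']
hsv=cv2.cvtColor(im,cv2.COLOR_BGR2HSV);H,S,V=[hsv[...,i].astype(int) for i in range(3)]
m=(H>26)&(H<60)&(V>110)
q=blob(P,m,-.01,.012,(315,382,200,268));print(rect(q),np.percentile(q,[1,99],axis=0).round(4).tolist())
E
```

```text
(array([ 433.9, -331.7]), array([186.7, 184.6]), 88.2, 'z', np.float64(1.3), 1944) [[0.346, -0.4234, -0.0042], [0.5244, -0.269, 0.0071]]
```

>>> arm_command(linear=[[0.002, -0.001, -0.03], [0, 0, -0.03], [0, 0, -0.03], [0, 0, -0.03], [0, 0, -0.02], [0, 0, -0.014], [0, 0, 0], [0, 0, 0]], twist=[[0, 0, 0.5], [0, 0, 0], [0, 0, 0], [0, 0, 0], [0, 0, 0], [0, 0, 0], [0, 0, 0], [0, 0, 0]], hand=[0, 0, 0, 0, 0, 0, 0, 0])

```text
t: 26.75
tool_pos: [0.4198, -0.3417, 0.0716]
eef_rot: [[-1.0, 0.003, -0.0], [0.003, 1.0, 0.0], [0.0, 0.0, -1.0]]
ft_force: [0.9, -0.0, 0.5]
grip_width: 0.0855
gripper_force: 0.0
```

>>> arm_command(linear=[[0, 0, 0], [0, 0, 0], [0, 0, 0], [0, 0, 0], [0, 0, 0], [0, 0, 0], [0, 0, 0], [0, 0, 0]], twist=[[0, 0, 0], [0, 0, 0], [0, 0, 0], [0, 0, 0], [0, 0, 0], [0, 0, 0], [0, 0, 0], [0, 0, 0]], hand=[230, 230, 230, 230, 230, 230, 230, 230], newtons=100)

```text
t: 27.55
tool_pos: [0.4204, -0.3424, 0.0721]
eef_rot: [[-1.0, 0.001, 0.001], [0.001, 1.0, -0.001], [-0.001, -0.001, -1.0]]
ft_force: [-0.6, -0.3, 5.4]
grip_width: 0.0204
gripper_force: 99.1
```

>>> arm_command(linear=[[0, 0, 0.01], [0, 0, 0.02], [0, 0, 0.03], [0, 0, 0.02], [0, 0, 0], [0, 0, 0], [0, 0, 0], [0, 0, 0]], twist=[[0, 0, 0], [0, 0, 0], [0, 0, 0], [0, 0, 0], [0, 0, 0], [0, 0, 0], [0, 0, 0], [0, 0, 0]], hand=[230, 230, 230, 230, 230, 230, 230, 230])

```text
t: 28.35
tool_pos: [0.4188, -0.3408, 0.1495]
eef_rot: [[-1.0, 0.001, -0.002], [0.001, 1.0, 0.003], [0.002, 0.003, -1.0]]
ft_force: [0.3, -0.3, -4.6]
grip_width: 0.0205
gripper_force: 98.6
```

```bash
python3 - <<'E'
from h import *
st()
im,d=snap('top');P=pts('top',d);A=np.ones(d.shape,bool)
for b in [(225,251,182,208),(250,273,182,208),(268,298,175,200)]: print('dish',circ(blob(P,A,.012,.04,b)))
im2,d2=snap('side');P2=pts('side',d2)
for X,I in ((P,im),(P2,im2)):
  n=(X[...,0]>.3)&(X[...,0]<.56)&(X[...,1]>-.45)&(X[...,1]<-.24)&(X[...,2]>.065)&(X[...,2]<.12);q=X[n];print(len(q),np.percentile(q,[1,50,99],axis=0).round(3).tolist() if len(q) else 0)
cv2.imwrite('pics/c3.png',np.hstack([cv2.resize(im[140:300,220:400],None,fx=2.2,fy=2.2),cv2.resize(im2[110:270,220:400],None,fx=2.2,fy=2.2)]))
E
```

```text
{'t': 28.35, 'joints': [-0.8005, 0.3474, -0.178, 1.049, 0.0001, -0.7995], 'tool_pos': [0.4188, -0.3408, 0.1495], 'eef_rot': [[-1.0, 0.001, -0.0025], [0.001, 1.0, 0.0027], [0.0025, 0.0027, -1.0]], 'ft_force': [0.3072, -0.3053, -4.5573], 'grip_width': 0.0205, 'gripper_force': 98.6128}
dish (array([561.5,  32.4]), 29.7, 'mean', array([563.5,  32.8,  20.1]), 107)
dish (array([569.9, -57.1]), 41.9, 'mean', array([565.4, -56. ,  20.4]), 134)
dish (array([575.9, -98. ]), 40.1, 'mean', array([ 581.2, -100. ,   20.1]), 124)
2240 [[0.341, -0.423, 0.073], [0.447, -0.322, 0.079], [0.522, -0.258, 0.118]]
1185 [[0.357, -0.419, 0.078], [0.454, -0.321, 0.083], [0.524, -0.257, 0.115]]
```

View pics/c3.png

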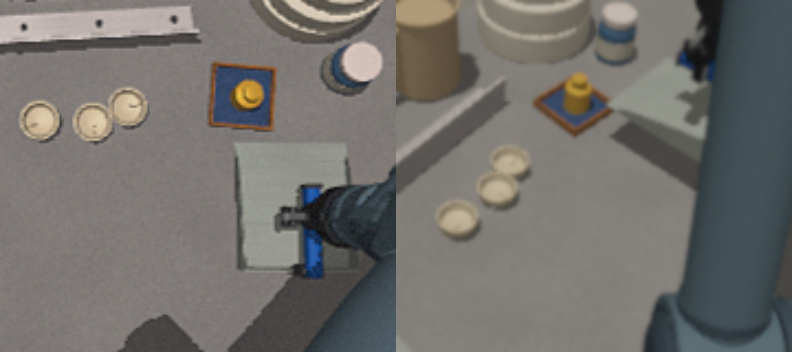

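>>> arm_command(linear=[[0, 0.023, 0], [0, 0.044, 0], [0, 0.044, 0], [0, 0.044, 0], [0, 0.044, 0], [-0.003, 0.044, 0], [0, 0, 0], [0, 0, 0]], twist=[[0, 0, 0], [0, 0, 1], [0, 0, 1], [0, 0, 1], [0, 0, 0.5], [0, 0, 0], [0, 0, 0], [0, 0, 0]], hand=[230, 230, 230, 230, 230, 230, 230, 230])

```text
t: 29.25
tool_pos: [0.4166, -0.098, 0.1512]
eef_rot: [[-0.998, -0.063, -0.0], [-0.063, 0.998, -0.0], [0.0, -0.0, -1.0]]
ft_force: [1.2, 0.1, -4.8]
grip_width: 0.0205
gripper_force: 99.7
```

>>> arm_command(linear=[[0, 0, -0.02], [0, 0, -0.03], [0, 0, -0.02], [0, 0, -0.005], [0, 0, -0.002], [0, 0, 0], [0, 0, 0], [0, 0, 0]], twist=[[0, 0, 0], [0, 0, 0], [0, 0, 0], [0, 0, 0], [0, 0, 0], [0, 0, 0], [0, 0, 0], [0, 0, 0]], hand=[230, 230, 230, 230, 230, 230, 230, 230])

```text
t: 30.05
tool_pos: [0.4178, -0.0993, 0.0753]
eef_rot: [[-0.998, -0.06, 0.002], [-0.06, 0.998, -0.001], [-0.002, -0.001, -1.0]]
ft_force: [1.1, 0.2, -4.4]
grip_width: 0.0205
gripper_force: 99.5
```

>>> arm_command(linear=[[0, 0, -0.001], [0, 0, -0.001], [0, 0, 0], [0, 0, 0], [0, 0, 0], [0, 0, 0], [0, 0, 0], [0, 0, 0]], twist=[[0, 0, 0], [0, 0, 0], [0, 0, 0], [0, 0, 0], [0, 0, 0], [0, 0, 0], [0, 0, 0], [0, 0, 0]], hand=[230, 230, 230, 230, 230, 230, 230, 230])

```text
t: 30.85
tool_pos: [0.4169, -0.0988, 0.0723]
eef_rot: [[-0.998, -0.06, 0.0], [-0.06, 0.998, 0.0], [-0.0, 0.0, -1.0]]
ft_force: [-0.3, -0.2, -4.3]
grip_width: 0.0203
gripper_force: 99.5
```

>>> arm_command(linear=[[0, 0, -0.001], [0, 0, 0], [0, 0, 0], [0, 0, 0], [0, 0, 0], [0, 0, 0], [0, 0, 0], [0, 0, 0]], twist=[[0, 0, 0], [0, 0, 0], [0, 0, 0], [0, 0, 0], [0, 0, 0], [0, 0, 0], [0, 0, 0], [0, 0, 0]], hand=[230, 230, 230, 230, 230, 230, 230, 230])

```text
t: 31.65
tool_pos: [0.417, -0.0988, 0.0721]
eef_rot: [[-0.998, -0.06, 0.001], [-0.06, 0.998, -0.0], [-0.001, -0.0, -1.0]]
ft_force: [-2.2, 0.7, 5.9]
grip_width: 0.0204
gripper_force: 101.2
```

>>> arm_command(linear=[[0.008, 0.0005, 0], [0.013, 0.0008, 0], [0.015, 0.0009, 0], [0.015, 0.0009, 0], [0.015, 0.0009, 0], [0.015, 0.0009, 0], [0.015, 0.0009, 0], [0.008, 0.0005, 0]], twist=[[0, 0, 0], [0, 0, 0], [0, 0, 0], [0, 0, 0], [0, 0, 0], [0, 0, 0], [0, 0, 0], [0, 0, 0]], hand=[230, 230, 230, 230, 230, 230, 230, 230])

```text
t: 32.45
tool_pos: [0.5218, -0.0929, 0.0721]
eef_rot: [[-0.998, -0.06, 0.0], [-0.06, 0.998, -0.001], [-0.0, -0.001, -1.0]]
ft_force: [-5.9, -0.9, 9.2]
grip_width: 0.0207
gripper_force: 101.7
```

>>> arm_command(linear=[[0.005, 0.0003, 0], [0.005, 0.0003, 0], [0.005, 0.0003, 0], [0.005, 0.0003, 0], [0.005, 0.0003, 0], [0.005, 0.0003, 0], [0.005, 0.0003, 0], [0.005, 0.0003, 0]], twist=[[0, 0, 0], [0, 0, 0], [0, 0, 0], [0, 0, 0], [0, 0, 0], [0, 0, 0], [0, 0, 0], [0, 0, 0]], hand=[230, 230, 230, 230, 230, 230, 230, 230])

```text
t: 33.25
tool_pos: [0.5599, -0.0905, 0.0721]
eef_rot: [[-0.998, -0.06, -0.002], [-0.06, 0.998, -0.001], [0.002, -0.001, -1.0]]
ft_force: [-7.5, -1.1, 6.9]
grip_width: 0.0207
gripper_force: 101.5
```

```bash
python3 - <<'E'
from h import *
st()
im,d=snap('top');im2,d2=snap('side')
cv2.imwrite('pics/c4.png',np.hstack([cv2.resize(im[130:280,200:350],None,fx=2.6,fy=2.6),cv2.resize(im2[120:270,200:350],None,fx=2.6,fy=2.6)]))
E
```

```text
{'t': 33.25, 'joints': [-0.2713, 0.4587, -0.2228, 0.8906, -0.0015, -0.3311], 'tool_pos': [0.5599, -0.0905, 0.0721], 'eef_rot': [[-0.9982, -0.0598, -0.0017], [-0.0598, 0.9982, -0.0011], [0.0017, -0.001, -1.0]], 'ft_force': [-7.5384, -1.1144, 6.8646], 'grip_width': 0.0207, 'gripper_force': 101.4668}
```

View pics/c4.png

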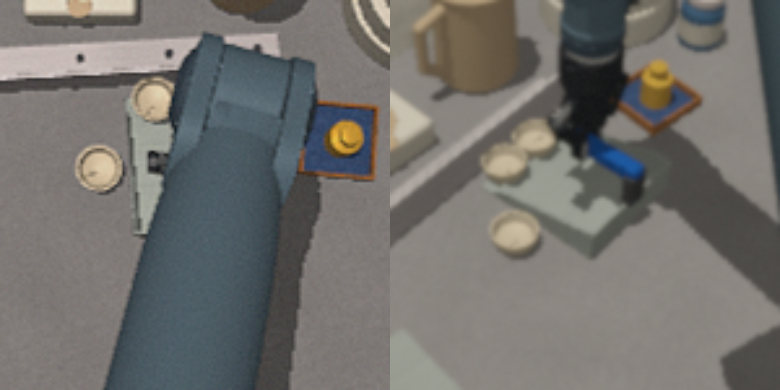

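>>> arm_command(linear=[[0.004, 0.0002, 0], [0.004, 0.0002, 0], [0.003, 0.0002, 0], [0.002, 0.0001, 0], [0.002, 0.0001, 0], [0, 0, 0], [0, 0, 0], [0, 0, 0]], twist=[[0, 0, 0], [0, 0, 0], [0, 0, 0], [0, 0, 0], [0, 0, 0], [0, 0, 0], [0, 0, 0], [0, 0, 0]], hand=[230, 230, 230, 230, 230, 230, 230, 230])

```text
t: 34.15
tool_pos: [0.5752, -0.0897, 0.0721]
eef_rot: [[-0.998, -0.06, -0.001], [-0.06, 0.998, -0.001], [0.001, -0.001, -1.0]]
ft_force: [-5.0, 0.2, 6.0]
grip_width: 0.0205
gripper_force: 101.2
```

>>> arm_command(linear=[[0.001, 0, 0], [0.001, 0, 0], [0.001, 0, 0], [0.001, 0, 0], [0, 0, 0], [0, 0, 0], [0, 0, 0], [0, 0, 0]], twist=[[0, 0, 0], [0, 0, 0], [0, 0, 0], [0, 0, 0], [0, 0, 0], [0, 0, 0], [0, 0, 0], [0, 0, 0]], hand=[230, 230, 230, 230, 230, 230, 230, 230])

```text
t: 34.95
tool_pos: [0.5789, -0.0896, 0.0721]
eef_rot: [[-0.998, -0.06, -0.001], [-0.06, 0.998, -0.001], [0.001, -0.001, -1.0]]
ft_force: [-5.5, -0.7, 7.0]
grip_width: 0.0206
gripper_force: 101.4
```

>>> arm_command(linear=[[0.001, 0, 0], [0.001, 0, 0], [0.001, 0, 0], [0, 0, 0], [0, 0, 0], [0, 0, 0], [0, 0, 0], [0, 0, 0]], twist=[[0, 0, 0], [0, 0, 0], [0, 0, 0], [0, 0, 0], [0, 0, 0], [0, 0, 0], [0, 0, 0], [0, 0, 0]], hand=[230, 230, 230, 230, 230, 230, 230, 230])

```text
t: 35.75
tool_pos: [0.5819, -0.0896, 0.0721]
eef_rot: [[-0.998, -0.06, -0.001], [-0.06, 0.998, -0.001], [0.001, -0.001, -1.0]]
ft_force: [-5.1, 0.3, 7.9]
grip_width: 0.0207
gripper_force: 101.3
```

```bash
python3 - <<'E'
from h import *
im,d=snap('top');im2,d2=snap('side')
cv2.imwrite('pics/c5.png',np.hstack([cv2.resize(im[130:230,220:320],None,fx=3.9,fy=3.9),cv2.resize(im2[130:230,220:320],None,fx=3.9,fy=3.9)]))
E
```

```text
(no output)
```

View pics/c5.png

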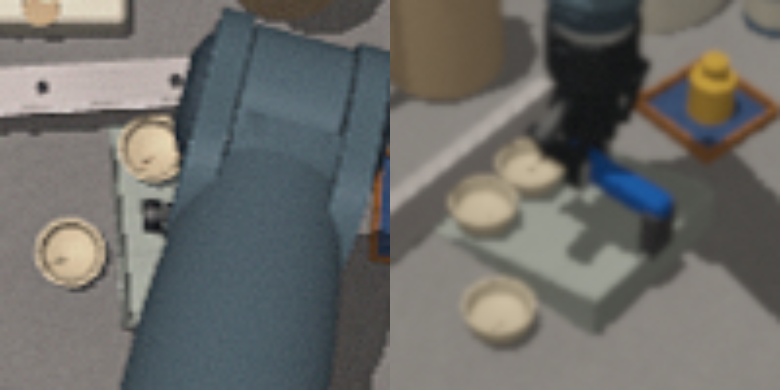

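>>> arm_command(linear=[[0.001, 0, 0], [0.001, 0, 0], [0.001, 0, 0], [0, 0, 0], [0, 0, 0], [0, 0, 0], [0, 0, 0], [0, 0, 0]], twist=[[0, 0, 0], [0, 0, 0], [0, 0, 0], [0, 0, 0], [0, 0, 0], [0, 0, 0], [0, 0, 0], [0, 0, 0]], hand=[230, 230, 230, 230, 230, 230, 230, 230])

```text
t: 36.65
tool_pos: [0.5825, -0.0897, 0.0721]
eef_rot: [[-0.998, -0.06, -0.006], [-0.06, 0.998, -0.001], [0.006, -0.001, -1.0]]
ft_force: [-12.6, -0.4, 12.7]
grip_width: 0.0203
gripper_force: 102.3
```

>>> arm_command(linear=[[-0.004, 0, 0.004], [-0.004, 0, 0.005], [-0.004, 0, 0.004], [-0.003, 0, 0.004], [-0.003, 0, 0.004], [-0.002, 0, 0.004], [-0.002, 0, 0.002], [0, 0, 0]], twist=[[0.2, -3, 0], [0.2, -3, 0], [0.2, -3, 0], [0.2, -3, 0], [0.2, -3, 0], [0.2, -3, 0], [0, 0, 0], [0, 0, 0]], hand=[230, 230, 230, 230, 230, 230, 230, 230])

```text
t: 37.45
tool_pos: [0.562, -0.089, 0.0973]
eef_rot: [[-0.95, -0.06, 0.305], [-0.056, 0.998, 0.021], [-0.306, 0.003, -0.952]]
ft_force: [0.8, -0.3, -5.9]
grip_width: 0.0207
gripper_force: 99.6
```

>>> arm_command(linear=[[-0.003, 0, 0.005], [-0.003, 0, 0.005], [-0.003, 0, 0.005], [-0.003, 0, 0.005], [-0.003, 0, 0.005], [0, 0, 0], [0, 0, 0], [0, 0, 0]], twist=[[0.1, -2, 0], [0.1, -2, 0], [0.1, -2, 0], [0.1, -2, 0], [0.1, -2, 0], [0, 0, 0], [0, 0, 0], [0, 0, 0]], hand=[230, 230, 230, 230, 230, 230, 230, 230])

```text
t: 38.25
tool_pos: [0.549, -0.0893, 0.1229]
eef_rot: [[-0.882, -0.061, 0.468], [-0.053, 0.998, 0.029], [-0.469, 0.001, -0.883]]
ft_force: [-0.1, -0.6, -6.4]
grip_width: 0.0203
gripper_force: 100.0
```

```bash
python3 - <<'E'
from h import *
st()
im,d=snap('top');im2,d2=snap('side')
cv2.imwrite('pics/c6.png',np.hstack([cv2.resize(im[130:230,220:320],None,fx=3.9,fy=3.9),cv2.resize(im2[120:240,220:340],None,fx=3.25,fy=3.25)]))
E
```

```text
{'t': 38.25, 'joints': [-0.3918, 0.0774, -0.7528, 0.2956, 0.2068, -0.4055], 'tool_pos': [0.549, -0.0893, 0.1229], 'eef_rot': [[-0.8817, -0.0607, 0.4678], [-0.0534, 0.9982, 0.0289], [-0.4687, 0.0005, -0.8834]], 'ft_force': [-0.0948, -0.5801, -6.3745], 'grip_width': 0.0203, 'gripper_force': 99.9568}
```

View pics/c6.png

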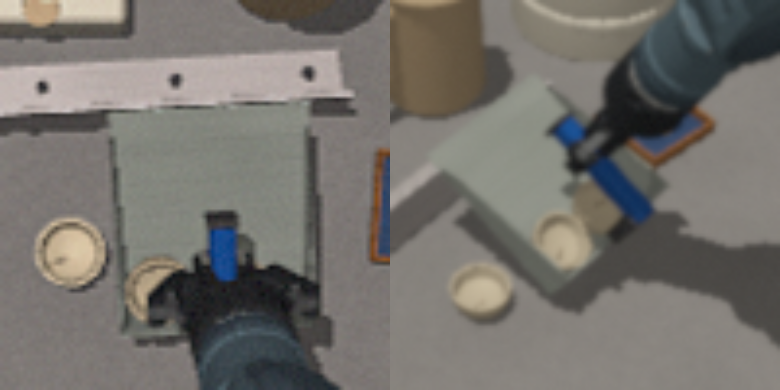

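>>> arm_command(linear=[[-0.008, 0, 0.008], [-0.015, 0, 0.01], [-0.02, 0, 0.01], [-0.025, 0, 0.01], [-0.025, 0, 0.004], [-0.022, 0, 0], [-0.018, 0, 0], [-0.009, 0, 0]], twist=[[-0.2, 3.5, 0], [-0.2, 3.5, 0], [-0.2, 3.5, 0], [-0.2, 3.5, 0], [-0.2, 3.5, 0], [-0.2, 3.5, 0], [-0.2, 3.5, 0], [-0.3, 3.5, 0]], hand=[230, 230, 230, 230, 230, 230, 230, 230])

```text
t: 39.15
tool_pos: [0.4069, -0.0894, 0.166]
eef_rot: [[-0.998, -0.06, -0.0], [-0.06, 0.998, -0.0], [0.0, -0.0, -1.0]]
ft_force: [0.2, 0.0, -6.5]
grip_width: 0.0204
gripper_force: 99.8
```

>>> arm_command(linear=[[0, 0.008, 0], [0, 0.018, 0], [0, 0.027, 0], [0, 0.032, 0], [0, 0.03, 0], [0, 0.022, 0], [0, 0.012, 0], [0, 0.003, 0]], twist=[[0, 0, 0], [0, 0, 0], [0, 0, 0], [0, 0, 0], [0, 0, 0], [0, 0, 0], [0, 0, 0], [0, 0, 0]], hand=[230, 230, 230, 230, 230, 230, 230, 230])

```text
t: 39.95
tool_pos: [0.4076, 0.064, 0.1656]
eef_rot: [[-0.998, -0.063, 0.002], [-0.063, 0.998, 0.001], [-0.002, 0.001, -1.0]]
ft_force: [-0.1, -0.2, -5.6]
grip_width: 0.0201
gripper_force: 99.8
```

```bash
python3 - <<'E'
from h import *
st()
im,d=snap('top');P=pts('top',d);A=np.ones(d.shape,bool)
print('dish1',circ(blob(P,A,.012,.04,(225,252,180,208))))
cv2.imwrite('pics/c7.png',np.hstack([cv2.resize(im[150:270,180:300],None,fx=3.25,fy=3.25)]))
E
```

```text
{'t': 39.95, 'joints': [0.0011, 0.0859, -0.472, 1.0107, 0.0008, -0.0614], 'tool_pos': [0.4076, 0.064, 0.1656], 'eef_rot': [[-0.998, -0.0625, 0.0022], [-0.0625, 0.998, 0.0008], [-0.0022, 0.0006, -1.0]], 'ft_force': [-0.1161, -0.2037, -5.6463], 'grip_width': 0.0201, 'gripper_force': 99.8324}
dish1 (array([561.6,  32.1]), 29.8, 'mean', array([563.3,  32.7,  20.3]), 105)
```

View pics/c7.png

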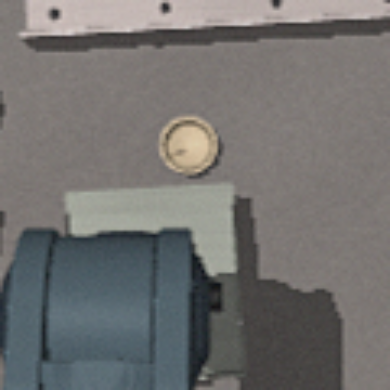

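>>> arm_command(linear=[[0, 0, -0.01], [0, 0, -0.02], [0, 0, -0.022], [0, 0, -0.018], [0, 0, -0.012], [0, 0, -0.007], [0, 0, -0.002], [0, 0, -0.001]], twist=[[0, 0, 0], [0, 0, 0], [0, 0, 0], [0, 0, 0], [0, 0, 0], [0, 0, 0], [0, 0, 0], [0, 0, 0]], hand=[230, 230, 230, 230, 230, 230, 230, 230])

```text
t: 40.8
tool_pos: [0.4071, 0.0623, 0.0733]
eef_rot: [[-0.998, -0.059, 0.0], [-0.059, 0.998, 0.0], [-0.0, 0.0, -1.0]]
ft_force: [0.4, 0.6, -5.8]
grip_width: 0.0205
gripper_force: 99.8
```

>>> arm_command(linear=[[0, 0, -0.001], [0, 0, -0.001], [0, 0, 0], [0, 0, 0], [0, 0, 0], [0, 0, 0], [0, 0, 0], [0, 0, 0]], twist=[[0, 0, 0], [0, 0, 0], [0, 0, 0], [0, 0, 0], [0, 0, 0], [0, 0, 0], [0, 0, 0], [0, 0, 0]], hand=[230, 230, 230, 230, 230, 230, 230, 230])

```text
t: 41.6
tool_pos: [0.4079, 0.0626, 0.0721]
eef_rot: [[-0.998, -0.06, 0.002], [-0.06, 0.998, -0.0], [-0.002, -0.0, -1.0]]
ft_force: [0.5, -1.1, 5.9]
grip_width: 0.0204
gripper_force: 101.2
```

>>> arm_command(linear=[[0.008, 0.0005, 0], [0.013, 0.0008, 0], [0.015, 0.0009, 0], [0.015, 0.0009, 0], [0.015, 0.0009, 0], [0.015, 0.0009, 0], [0.015, 0.0009, 0], [0.01, 0.0006, 0]], twist=[[0, 0, 0], [0, 0, 0], [0, 0, 0], [0, 0, 0], [0, 0, 0], [0, 0, 0], [0, 0, 0], [0, 0, 0]], hand=[230, 230, 230, 230, 230, 230, 230, 230])

```text
t: 42.4
tool_pos: [0.5124, 0.0692, 0.0721]
eef_rot: [[-0.998, -0.06, -0.002], [-0.06, 0.998, 0.0], [0.002, 0.0, -1.0]]
ft_force: [-7.6, 0.1, 14.8]
grip_width: 0.0206
gripper_force: 102.7
```

>>> arm_command(linear=[[0.005, 0.0003, 0], [0.005, 0.0003, 0], [0.005, 0.0003, 0], [0.005, 0.0003, 0], [0.005, 0.0003, 0], [0.005, 0.0003, 0], [0.005, 0.0003, 0], [0.005, 0.0003, 0]], twist=[[0, 0, 0], [0, 0, 0], [0, 0, 0], [0, 0, 0], [0, 0, 0], [0, 0, 0], [0, 0, 0], [0, 0, 0]], hand=[230, 230, 230, 230, 230, 230, 230, 230])

```text
t: 43.2
tool_pos: [0.5512, 0.0716, 0.0721]
eef_rot: [[-0.998, -0.06, -0.003], [-0.06, 0.998, 0.0], [0.003, 0.0, -1.0]]
ft_force: [-7.4, -0.0, 14.1]
grip_width: 0.02
gripper_force: 102.5
```

>>> arm_command(linear=[[0.004, 0.0002, 0], [0.004, 0.0002, 0], [0.003, 0.0002, 0], [0.002, 0.0001, 0], [0.002, 0.0001, 0], [0.001, 0, 0], [0.001, 0, 0], [0, 0, 0]], twist=[[0, 0, 0], [0, 0, 0], [0, 0, 0], [0, 0, 0], [0, 0, 0], [0, 0, 0], [0, 0, 0], [0, 0, 0]], hand=[230, 230, 230, 230, 230, 230, 230, 230])

```text
t: 44.0
tool_pos: [0.5687, 0.0725, 0.0721]
eef_rot: [[-0.998, -0.06, -0.002], [-0.06, 0.998, 0.0], [0.002, 0.0, -1.0]]
ft_force: [-5.0, 0.6, 9.9]
grip_width: 0.0204
gripper_force: 102.1
```

>>> arm_command(linear=[[0.001, 0, 0], [0.001, 0, 0], [0.001, 0, 0], [0.001, 0, 0], [0.001, 0, 0], [0.001, 0, 0], [0, 0, 0], [0, 0, 0]], twist=[[0, 0, 0], [0, 0, 0], [0, 0, 0], [0, 0, 0], [0, 0, 0], [0, 0, 0], [0, 0, 0], [0, 0, 0]], hand=[230, 230, 230, 230, 230, 230, 230, 230])

```text
t: 44.8
tool_pos: [0.5727, 0.0725, 0.0721]
eef_rot: [[-0.998, -0.061, -0.005], [-0.061, 0.998, 0.0], [0.005, 0.0, -1.0]]
ft_force: [-11.0, 0.2, 14.0]
grip_width: 0.0206
gripper_force: 102.8
```

```bash
python3 - <<'E'
from h import *
im,d=snap('top');im2,d2=snap('side')
cv2.imwrite('pics/c8.png',np.hstack([cv2.resize(im[130:250,180:300],None,fx=3.25,fy=3.25),cv2.resize(im2[120:240,200:320],None,fx=3.25,fy=3.25)]))
E
```

```text
(no output)
```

View pics/c8.png

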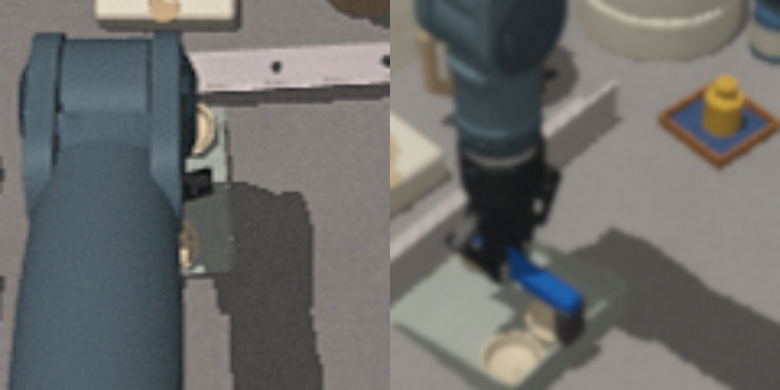

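>>> arm_command(linear=[[-0.004, 0, 0.004], [-0.004, 0, 0.005], [-0.004, 0, 0.004], [-0.003, 0, 0.004], [-0.003, 0, 0.004], [-0.002, 0, 0.004], [-0.002, 0, 0.002], [0, 0, 0]], twist=[[0.2, -3, 0], [0.2, -3, 0], [0.2, -3, 0], [0.2, -3, 0], [0.2, -3, 0], [0.2, -3, 0], [0, 0, 0], [0, 0, 0]], hand=[230, 230, 230, 230, 230, 230, 230, 230])

```text
t: 45.7
tool_pos: [0.5512, 0.0724, 0.0967]
eef_rot: [[-0.951, -0.061, 0.304], [-0.057, 0.998, 0.021], [-0.305, 0.003, -0.952]]
ft_force: [1.3, 0.1, -7.2]
grip_width: 0.0206
gripper_force: 99.9
```

>>> arm_command(linear=[[-0.003, 0, 0.005], [-0.003, 0, 0.005], [-0.003, 0, 0.005], [-0.003, 0, 0.005], [-0.003, 0, 0.005], [0, 0, 0], [0, 0, 0], [0, 0, 0]], twist=[[0.1, -2, 0], [0.1, -2, 0], [0.1, -2, 0], [0.1, -2, 0], [0.1, -2, 0], [0, 0, 0], [0, 0, 0], [0, 0, 0]], hand=[230, 230, 230, 230, 230, 230, 230, 230])

```text
t: 46.5
tool_pos: [0.5395, 0.0723, 0.1232]
eef_rot: [[-0.881, -0.061, 0.468], [-0.053, 0.998, 0.029], [-0.469, 0.0, -0.883]]
ft_force: [0.4, -0.0, -6.5]
grip_width: 0.0206
gripper_force: 99.9
```

>>> arm_command(linear=[[-0.008, 0, 0.01], [-0.015, 0, 0.015], [-0.015, 0, 0.015], [-0.01, 0, 0.01], [0, 0, 0], [0, 0, 0], [0, 0, 0], [0, 0, 0]], twist=[[0, 0, 0], [0, 0, 0], [0, 0, 0], [0, 0, 0], [0, 0, 0], [0, 0, 0], [0, 0, 0], [0, 0, 0]], hand=[230, 230, 230, 230, 230, 230, 230, 230])

```text
t: 47.3
tool_pos: [0.4909, 0.0722, 0.1725]
eef_rot: [[-0.882, -0.061, 0.468], [-0.053, 0.998, 0.029], [-0.469, 0.0, -0.883]]
ft_force: [0.1, 0.2, -7.0]
grip_width: 0.0206
gripper_force: 99.9
```

```bash
python3 - <<'E'
from h import *
st()
im,d=snap('top');im2,d2=snap('side')
cv2.imwrite('pics/c9.png',np.hstack([cv2.resize(im[130:250,180:300],None,fx=3.25,fy=3.25),cv2.resize(im2[120:240,200:320],None,fx=3.25,fy=3.25)]))
E
```

```text
{'t': 47.3, 'joints': [0.0, -0.1278, -0.8076, 0.4036, 0.0287, -0.0534], 'tool_pos': [0.4909, 0.0722, 0.1725], 'eef_rot': [[-0.8816, -0.0606, 0.4681], [-0.0534, 0.9982, 0.0287], [-0.469, 0.0003, -0.8832]], 'ft_force': [0.0884, 0.2429, -7.0011], 'grip_width': 0.0206, 'gripper_force': 99.9287}
```

View pics/c9.png

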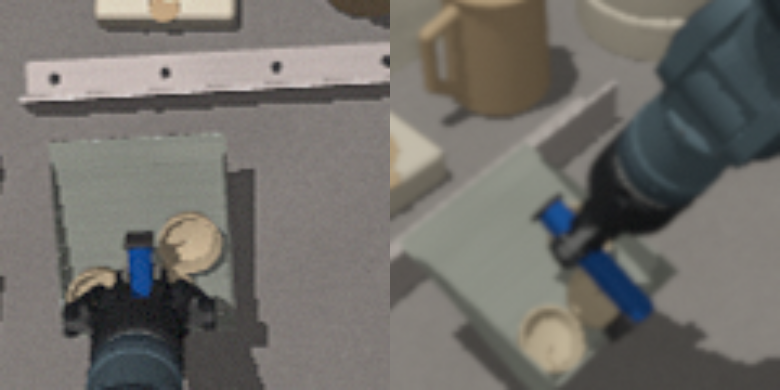

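All three dishes are at the back of the scoop. In the top view the third is at (190,245), well behind the lip at row 135. I'll level it and carry it to the pan.

>>> arm_command(linear=[[0, 0, 0.004], [0, 0, 0.007], [0, 0, 0.008], [0, 0, 0.008], [0, 0, 0.008], [0, 0, 0.007], [0, 0, 0.004], [0, 0, 0.002]], twist=[[-0.2, 3.5, 0], [-0.2, 3.5, 0], [-0.2, 3.5, 0], [-0.2, 3.5, 0], [-0.2, 3.5, 0], [-0.2, 3.5, 0], [-0.2, 3.5, 0], [-0.3, 3.5, 0]], hand=[230, 230, 230, 230, 230, 230, 230, 230])

```text
t: 48.2
tool_pos: [0.4931, 0.0723, 0.2221]
eef_rot: [[-0.998, -0.06, 0.002], [-0.06, 0.998, 0.0], [-0.002, 0.0, -1.0]]
ft_force: [1.0, -0.7, -7.1]
grip_width: 0.0205
gripper_force: 99.8
```

>>> arm_command(linear=[[-0.0015, 0.005, 0], [-0.0035, 0.012, 0], [-0.0055, 0.018, 0], [-0.0065, 0.022, 0], [-0.007, 0.024, 0], [-0.0075, 0.025, 0], [-0.0075, 0.025, 0], [-0.0075, 0.025, 0]], twist=[[0, 0, -0.45], [0, 0, -0.45], [0, 0, -0.45], [0, 0, -0.45], [0, 0, -0.45], [0, 0, -0.45], [0, 0, -0.45], [0, 0, -0.45]], hand=[230, 230, 230, 230, 230, 230, 230, 230])

```text
t: 49.0
tool_pos: [0.4444, 0.2298, 0.2213]
eef_rot: [[-1.0, 0.003, 0.003], [0.003, 1.0, 0.002], [-0.003, 0.002, -1.0]]
ft_force: [-0.3, 0.2, -7.8]
grip_width: 0.0205
gripper_force: 99.8
```

>>> arm_command(linear=[[-0.0075, 0.025, 0], [-0.0075, 0.025, 0], [-0.0065, 0.022, 0], [-0.006, 0.02, 0], [-0.005, 0.016, 0], [-0.0035, 0.012, 0], [-0.0025, 0.008, 0], [-0.0015, 0.004, 0]], twist=[[0, 0, -0.45], [0, 0, -0.45], [0, 0, -0.45], [0, 0, -0.45], [0, 0, -0.45], [0, 0, -0.45], [0, 0, -0.45], [0, 0, -0.45]], hand=[230, 230, 230, 230, 230, 230, 230, 230])

```text
t: 49.8
tool_pos: [0.4041, 0.3611, 0.2212]
eef_rot: [[-0.998, 0.065, 0.001], [0.065, 0.998, 0.001], [-0.001, 0.001, -1.0]]
ft_force: [-0.2, -0.0, -7.8]
grip_width: 0.0205
gripper_force: 99.9
```

>>> arm_command(linear=[[0, 0, 0], [0, 0, 0], [0, 0, 0], [0, 0, 0], [0, 0, 0], [0, 0, 0], [0, 0, 0], [0, 0, 0]], twist=[[0, 0, 0], [0, 0, 0], [0, 0, 0], [0, 0, 0], [0, 0, 0], [0, 0, 0], [0, 0, 0], [0, 0, 0]], hand=[230, 230, 230, 230, 230, 230, 230, 230])

```text
t: 50.6
tool_pos: [0.4044, 0.3602, 0.2213]
eef_rot: [[-0.998, 0.065, 0.0], [0.065, 0.998, 0.0], [-0.0, 0.0, -1.0]]
ft_force: [-0.8, 0.2, -7.8]
grip_width: 0.0208
gripper_force: 99.8
```

```bash
python3 - <<'E'
from h import *
st()
im2,d2=snap('side');P=pts('side',d2)
q=P[(P[...,2]>.14)&(P[...,2]<.157)&(abs(P[...,0]-.41)<.14)&(abs(P[...,1]-.36)<.11)]
print(len(q),np.percentile(q,[0.5,50,99.5],axis=0).round(3).tolist(),rect(q))
cv2.imwrite('pics/c10.png',cv2.resize(im2[150:384,60:330],None,fx=2.2,fy=2.2))
E
```

```text
{'t': 50.6, 'joints': [0.6105, 0.3115, -0.0393, 1.2199, 0.0001, 0.676], 'tool_pos': [0.4044, 0.3602, 0.2213], 'eef_rot': [[-0.9979, 0.0655, 0.0], [0.0655, 0.9979, 0.0002], [-0.0, 0.0002, -1.0]], 'ft_force': [-0.8291, 0.181, -7.7791], 'grip_width': 0.0208, 'gripper_force': 99.8248}
1684 [[0.323, 0.278, 0.149], [0.425, 0.393, 0.153], [0.514, 0.443, 0.157]] (array([418.2, 359.6]), array([163.7, 187.4]), 86.3, 'z', np.float64(152.6), 1684)
```

View pics/c10.png

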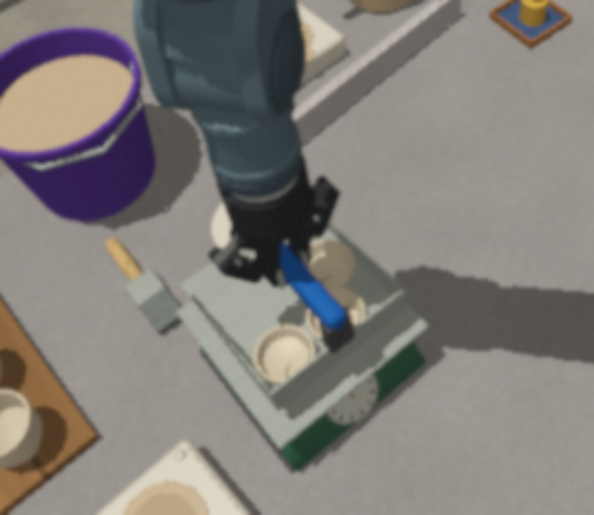

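>>> arm_command(linear=[[0, 0, -0.006], [0, 0, -0.008], [0, 0, -0.008], [0, 0, -0.006], [0, 0, -0.004], [0, 0, -0.003], [0, 0, -0.002], [0, 0, -0.002]], twist=[[0, 0, 0], [0, 0, 0], [0, 0, 0], [0, 0, 0], [0, 0, 0], [0, 0, 0], [0, 0, 0], [0, 0, 0]], hand=[230, 230, 230, 230, 230, 230, 230, 230])

```text
t: 51.45
tool_pos: [0.4045, 0.3604, 0.1824]
eef_rot: [[-0.998, 0.065, 0.0], [0.065, 0.998, 0.0], [-0.0, 0.0, -1.0]]
ft_force: [0.3, 0.4, -6.1]
grip_width: 0.0207
gripper_force: 99.9
```

>>> arm_command(linear=[[0, 0, -0.001], [0, 0, -0.001], [0, 0, -0.001], [0, 0, -0.001], [0, 0, -0.001], [0, 0, 0], [0, 0, 0], [0, 0, 0]], twist=[[0, 0, 0], [0, 0, 0], [0, 0, 0], [0, 0, 0], [0, 0, 0], [0, 0, 0], [0, 0, 0], [0, 0, 0]], hand=[230, 230, 230, 230, 230, 230, 230, 230])

```text
t: 52.25
tool_pos: [0.4047, 0.3605, 0.1776]
eef_rot: [[-0.998, 0.065, 0.001], [0.065, 0.998, 0.001], [-0.001, 0.001, -1.0]]
ft_force: [0.1, 0.2, -3.6]
grip_width: 0.0206
gripper_force: 100.3
```

>>> arm_command(linear=[[0, 0, -0.001], [0, 0, -0.001], [0, 0, -0.001], [0, 0, -0.001], [0, 0, 0], [0, 0, 0], [0, 0, 0], [0, 0, 0]], twist=[[0, 0, 0], [0, 0, 0], [0, 0, 0], [0, 0, 0], [0, 0, 0], [0, 0, 0], [0, 0, 0], [0, 0, 0]], hand=[230, 230, 230, 230, 230, 230, 230, 230])

```text
t: 53.05
tool_pos: [0.4047, 0.3605, 0.1736]
eef_rot: [[-0.998, 0.065, 0.001], [0.065, 0.998, 0.001], [-0.001, 0.001, -1.0]]
ft_force: [1.7, 0.7, 0.3]
grip_width: 0.0205
gripper_force: 100.8
```

>>> arm_command(linear=[[0, 0, 0], [0, 0, 0], [0, 0, 0], [0, 0, 0], [0, 0, 0], [0, 0, 0], [0, 0, 0], [0, 0, 0]], twist=[[0, 0, 0], [0, 0, 0], [0, 0, 0], [0, 0, 0], [0, 0, 0], [0, 0, 0], [0, 0, 0], [0, 0, 0]], hand=[170, 150, 120, 90, 60, 60, 60, 60], newtons=20)

```text
t: 53.85
tool_pos: [0.4043, 0.3603, 0.1734]
eef_rot: [[-0.998, 0.065, 0.0], [0.065, 0.998, 0.0], [-0.0, 0.0, -1.0]]
ft_force: [-0.2, -0.0, 0.7]
grip_width: 0.0658
gripper_force: 0.0
```

>>> arm_command(linear=[[0, 0, 0.005], [0, 0, 0.015], [0, 0, 0.03], [0, 0, 0.03], [0, 0, 0.03], [0, 0, 0.03], [0, 0, 0], [0, 0, 0]], twist=[[0, 0, 0], [0, 0, 0], [0, 0, 0], [0, 0, 0], [0, 0, 0], [0, 0, 0], [0, 0, 0], [0, 0, 0]], hand=[60, 60, 60, 60, 60, 60, 60, 60])

```text
t: 54.65
tool_pos: [0.4049, 0.3606, 0.3142]
eef_rot: [[-0.998, 0.065, 0.002], [0.065, 0.998, 0.002], [-0.002, 0.002, -1.0]]
ft_force: [-0.5, -0.5, -0.6]
grip_width: 0.0652
gripper_force: 0.0
```

>>> arm_command(linear=[[0, -0.03, 0], [0, -0.04, 0], [0, -0.04, 0], [0, -0.04, 0], [0, -0.04, 0], [0, -0.03, 0], [0, 0, 0], [0, 0, 0]], twist=[[0, 0, 0], [0, 0, 0], [0, 0, 0], [0, 0, 0], [0, 0, 0], [0, 0, 0], [0, 0, 0], [0, 0, 0]], hand=[60, 60, 60, 60, 60, 60, 60, 60])

```text
t: 55.45
tool_pos: [0.4037, 0.1399, 0.3123]
eef_rot: [[-0.998, 0.067, -0.002], [0.067, 0.998, 0.0], [0.002, 0.0, -1.0]]
ft_force: [-0.7, -0.3, 0.5]
grip_width: 0.0656
gripper_force: 0.0
```

```bash
python3 - <<'E'
from h import *
st()
im,d=snap('top');P=pts('top',d)
im2,d2=snap('side');P2=pts('side',d2)
for X in (P,P2):
  q=X[(X[...,2]>.095)&(X[...,2]<.112)&(abs(X[...,0]-.41)<.12)&(abs(X[...,1]-.36)<.11)];print(len(q),rect(q))
  q=X[(X[...,2]>.19)&(X[...,2]<.215)&(abs(X[...,0]-.39)<.12)&(abs(X[...,1]-.36)<.06)];print('grip',len(q),rect(q),q.min(0),q.max(0))
cv2.imwrite('pics/c11.png',np.hstack([cv2.resize(im[140:290,90:270],None,fx=2.2,fy=2.2),cv2.resize(im2[180:330,110:290],None,fx=2.2,fy=2.2)]))
E
```

```text
{'t': 55.45, 'joints': [0.1844, 0.0664, -0.1091, 1.3971, 0.0007, 0.2514], 'tool_pos': [0.4037, 0.1399, 0.3123], 'eef_rot': [[-0.9978, 0.067, -0.0019], [0.067, 0.9978, 0.0004], [0.002, 0.0002, -1.0]], 'ft_force': [-0.6835, -0.3325, 0.5274], 'grip_width': 0.0656, 'gripper_force': 0.0}
764 (array([458.3, 405.1]), array([142.1, 281.9]), 41.9, 'z', np.float64(101.7), 764)
  return np.nanmean(a, axis, out=out, keepdims=keepdims)
Traceback (most recent call last):
ValueError: zero-size array to reduction operation minimum which has no identity
```

>>> arm_command(linear=[[0.02, -0.04, 0], [0.02, -0.04, 0], [0.02, -0.04, 0], [0.01, -0.04, 0], [0, -0.04, 0], [0, -0.03, 0], [0, 0, 0], [0, 0, 0]], twist=[[0, 0, 0], [0, 0, 0], [0, 0, 0], [0, 0, 0], [0, 0, 0], [0, 0, 0], [0, 0, 0], [0, 0, 0]], hand=[60, 60, 60, 60, 60, 60, 60, 60])

```text
t: 56.35
tool_pos: [0.4746, -0.089, 0.3128]
eef_rot: [[-0.998, 0.065, -0.001], [0.065, 0.998, 0.001], [0.001, 0.001, -1.0]]
ft_force: [-0.4, 0.3, -0.5]
grip_width: 0.0651
gripper_force: 0.0
```

```bash
python3 - <<'E'
from h import *
im,d=snap('top');P=pts('top',d)
im2,d2=snap('side');P2=pts('side',d2)
cv2.imwrite('pics/c11.png',np.hstack([cv2.resize(im[140:290,90:270],None,fx=2.2,fy=2.2),cv2.resize(im2[180:330,110:290],None,fx=2.2,fy=2.2)]))
for X,I in ((P,im),(P2,im2)):
  h=cv2.cvtColor(I,cv2.COLOR_BGR2HSV)
  q=X[(h[...,0]>95)&(h[...,0]<130)&(h[...,1]>120)&(X[...,2]>.185)&(X[...,2]<.215)&(abs(X[...,0]-.39)<.12)&(abs(X[...,1]-.36)<.06)];print('grip',len(q),rect(q) if len(q) else 0)
E
```

```text
grip 327 (array([380.4, 360.6]), array([ 25.8, 118. ]), 84.0, 'z', np.float64(200.6), 327)
grip 492 (array([381.1, 362.2]), array([ 19.6, 123.5]), 85.9, 'z', np.float64(202.8), 492)
```

View pics/c11.png

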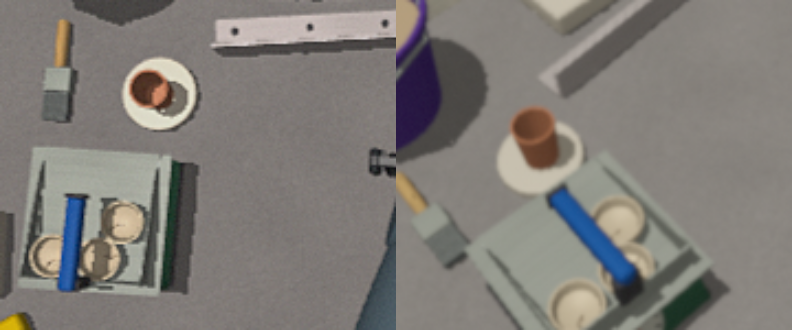

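```bash
python3 -c "
from cell import manip
print(manip.sign_off())"
```

```text
the job is handed in; nothing more can be done
None
```

The job is done and handed in at about 56 s. The cup is on the bat, the check weight is back in its tray, and the scoop with all three dishes stands level in the middle of the pan; no verdict came back at hand-in.

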